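# Push the row of jars home in the display lane

### The arm

A 6-joint arm with a two-finger parallel gripper is mounted at the origin on the work surface. World frame = base frame: x ahead of the robot, y to its left, z up, the work surface at z = 0. Lengths are in m, angles in rad, forces in N, time in s.
With the tool pointing down it reaches from about 0.35 to 0.85 m from the base axis. Payload 8.1 kg.
Tool frame: the origin (TCP) lies between the finger pads; the fingertips stand 14 mm ahead of it and the grasp point (between the pads) lies 5 mm behind it; z points along the fingers, y is the direction in which the jaws open and shut (so a half turn about z gives the same grasp; the last joint's range is limited). The gripper opens to 93 mm and grips with 3 to 60 N. Pads are 15 mm wide; open, the fingers measure 128 mm over their backs; the gripper's body (75 mm by 188 mm) begins 65 mm behind the grasp point.
Start: joints at [-1.312, 0.13, 1.488, -0, 1.523, -0.085], TCP at [0.202, -0.565, 0.206] pointing down, gripper open.
Joint ranges: [-2.96, 2.96], [-0.89, 2.26], [0.02, 2.5], [-1.34, 4.48], [0, 2.73], [-2.66, 2.66]. Speed limits (rad/s): [2.39, 2.39, 2.79, 3.14, 3.14, 3.14].

### API

Orientations are given as a rotation vector (axis times angle).
In Python, from plant import robot gives the robot as it stands.
- The arm moves only by the tool step_arm, never from a script. Its argument "targets" is a list of rows, each an object of numbers: "tx", "ty", "tz": the shift along the tool's x, y, z in mm; "ax", "ay", "az": the turn, a rotation vector about the tool's x, y, z in rad; "grip": the closure in counts, from 0 (fully open) to 255 (shut). In form: [{"tx": .., "ty": .., "tz": .., "ax": .., "ay": .., "az": .., "grip": ..}, ...]. A call has 1 to 20 rows; each row shifts and turns the commanded pose from where the row before left it, along the tool's axes as they then stand; what a row does not reach is not made up. A row lasts 1/10 s, in which the tool goes at most 50 mm and 8.59 degrees, less where a joint would pass 70% of its speed; a pose out of reach is approached as far as the arm can. A call with a gripper value outside its range is refused whole. The fingers move at their own pace and stop on an object; "squeeze" is the grip in N (left out, the last holds). Time passes only in rows, so rows that do not move let the fingers close. It gives the time, the measured TCP pose, the force and the opening at its end, in the units of the state.
- robot.read_state(): the state, without advancing time (a new reading comes with each control period).
- robot.read_camera(name): name is "scene" or "top" or "wrist"; returns a dict with "frame" (400x640x3 uint8, blue, green, red), "fx", "fy", "cx", "cy" (pixels), "k1" (the pictures are not rectified: a ray, as slopes to the right and down, at radius r is drawn at 1 + k1 r^2 times it, then the intrinsics apply), "R" (3x3) and "t" (3): a world point X has camera coordinates R X + t. Camera axes: x right, y down, z forward; pixel columns grow to the right and rows downward; lengths in m; the calibration is good to about 2 mm. A picture is of the moment at which its call begins. There is no depth.
- robot.close_job(): hands the job in, once; it reports no verdict.
The state is a dict: "t": time; "q": joint angles; "dq": joint speeds; "joint_torque": joint torques, N m; "tool_pos": TCP position; "orientation": TCP orientation; "force": force on the tool from outside, world axes, zero at the start; "wrist_torque": the same for the moment, N m; "opening": finger opening in m.
Only numpy, scipy, OpenCV 4.12 (cv2) and the standard library are available. Lean on these libraries where they do the work, as an engineer would, in place of code of your own. Each camera call takes 0.05 s, during which the arm holds its last target.

### The job

Stand the loose yellow-lidded jar in line at the open end of the row of blue-lidded jars, then slide the whole row of four as one straight block into the display lane until it comes up against the sprung cushion at the far end. Press the row firmly but gently on the cushion (about 10 N at the last jar, never over 20 N) and hold still for a second, then let go and leave the four jars closed up and straight. Do not topple any jar or let the row buckle, and leave the other wares alone.

Things in the scene. Friction and masses are not known exactly. Their poses are not given: they have to be found in the camera images.
- rack: display lane fixed on the table: two dark wooden rails 16 mm tall, 12 mm thick, 55 mm apart inside, without a floor (jars slide on the table top). Origin on the table, mid-mouth; its y axis runs into the lane, z up. The rails flare outwards over the first 30 mm and end at y = 280 mm. With the row home the last jar still stands outside the mouth or in its flare, so the hand need not enter between the rails
- lane_end (a point): point on the lane's centre line at y = 280 mm, on the table. Between it and the mouth a block carries a black sprung cushion plate (48 mm wide, 50 mm tall) facing the mouth. Where it stands is not measured and differs each time: its face is 165 to 195 mm in from the mouth. It gives 1 mm per 2.5 N and bottoms after 13 mm
- lead: first jar of the row, blue lid, already in the mouth of the lane: square lidded ceramic jar, 50 x 50 mm and 70 mm tall, about 0.12 kg, white with blue bands; origin at the centre of its underside, z up
- second: second jar of the row, blue lid, behind the first with a gap of some millimetres, slightly askew: square lidded ceramic jar, 50 x 50 mm and 70 mm tall, about 0.12 kg, white with blue bands; origin at the centre of its underside, z up
- third: third jar of the row, blue lid, behind the second in the same way: square lidded ceramic jar, 50 x 50 mm and 70 mm tall, about 0.12 kg, white with blue bands; origin at the centre of its underside, z up
- tail_center (a point): centre (35 mm above the table when it stands) of the loose jar with the yellow lid, which belongs at the open end of the row; same square ceramic form, 50 x 50 mm, 70 mm tall, about 0.12 kg; x and y axes square to its sides, z up. Any side may face the row
- green_jar: bystander: terracotta jar with green lid, 50 x 50 x 70 mm, beside the loose yellow-lidded jar; origin at the centre of its underside
- mug: bystander: blue mug, 72 mm across, 75 mm tall, beside the lane; origin at the centre of its underside
- bowl: bystander: terracotta bowl, 90 mm across, 40 mm tall, beside the row on the lane's other side; origin at the centre of its underside
- vase: bystander: blue vase, 84 mm across, 120 mm tall, past the closed end of the lane; origin at the centre of its underside
- dish: bystander: red dish, 110 mm across, 28 mm tall, beyond the row; origin at the centre of its underside
- spice_pot: bystander: white pot with cork, 64 mm across, 85 mm tall, to the robot's left; origin at the centre of its underside
Not all that is in view belongs to the job. Leave any red look-alike of the third alone.

How it is judged:
By the outcome, as a careful person would: the job done as asked, in the order asked, and still so for the second after the job is handed in, with the robot touching nothing.
It also fails if it takes over 67 s, if anything falls off the work surface, if the arm or the gripper's body presses on something with over 40 N, if the wrist force passes 120 N, or if a joint passes its speed limit or range.

## Working session

There is one attempt and no reset: what is moved stays moved. The work goes in short steps, Python scripts to look and compute and a tool call to move; the robot and the scene stay as the last step left them, time stands still between calls to the robot, and variables do not carry over. Pictures are saved under pics/ and viewed, and the job is handed in when it is done.

Besides the shell and the picture viewer there is one more tool, called after "Emit:" as name(argument=value, ...) on one line, values as JSON. step_arm: Moves the arm, as the interface text tells. Its arguments: {"type":"object","properties":{"targets":{"type":"array"},"squeeze":{"type":"number"}},"required":["targets"]}

```bash
ls; mkdir -p pics; python3 - <<'E'
from plant import robot
import cv2
s=robot.read_state();print({k:(s[k]) for k in s})
for n in ("scene","top","wrist"):
    c=robot.read_camera(n);cv2.imwrite(f"pics/{n}0.png",c["frame"])
    print(n,c["fx"],c["fy"],c["cx"],c["cy"],c["k1"],c["R"],c["t"])
E
```

```text
pics
{'t': 0.0, 'q': array([-1.31238834e+00,  1.31127370e-01,  1.48927985e+00,  1.54646650e-06,
        1.52298204e+00, -8.54138705e-02]), 'dq': array([-0.00086298, -0.00063016, -0.00136397, -0.00069051,  0.0007281 ,
       -0.00045922]), 'joint_torque': array([-2.45538227e-03, -5.59857917e+01, -4.91749084e+01,  7.64363562e-02,
        3.55131144e-02, -1.36816766e-04]), 'tool_pos': array([ 0.20211609, -0.56431032,  0.20450734]), 'orientation': array([-3.09352093e+00, -5.37111542e-01,  2.41243384e-04]), 'force': array([0.10229031, 0.08699211, 1.0248198 ]), 'wrist_torque': array([ 0.0113566 , -0.02392971,  0.04140087]), 'opening': 0.09307490191380698}
scene 400.53777802273464 400.53777802273464 328.17685545959176 204.41451505820476 -0.056423125205104806 [[ 0.05621538  0.99828245 -0.016492  ]
 [ 0.65624735 -0.04939331 -0.75292743]
 [-0.75244884  0.03150327 -0.65789687]] [-0.07220511 -0.32054702  1.53196162]
top 433.224384746246 433.224384746246 326.22789831698833 196.5360652381075 -0.06082748425572074 [[-0.04293089 -0.99906783  0.00451668]
 [-0.97291447  0.04077837 -0.22754022]
 [ 0.22714393 -0.01416285 -0.97375821]] [0.06937687 0.57538974 1.01360405]
wrist 303.4955654280539 303.4955654280539 322.96954425458046 200.19562816970912 -0.034387953792026006 [[ 0.33701644 -0.94149753 -0.001524  ]
 [-0.90381148 -0.32397897  0.27957546]
 [-0.26371335 -0.09284411 -0.96012251]] [-0.59766763 -0.03194762  0.39097711]
```

View pics/scene0.png

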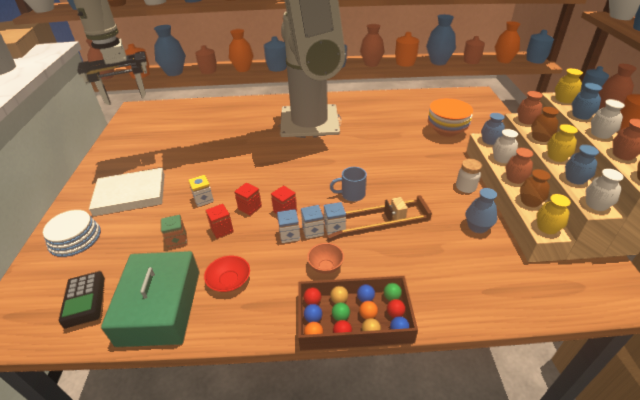

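View pics/top0.png

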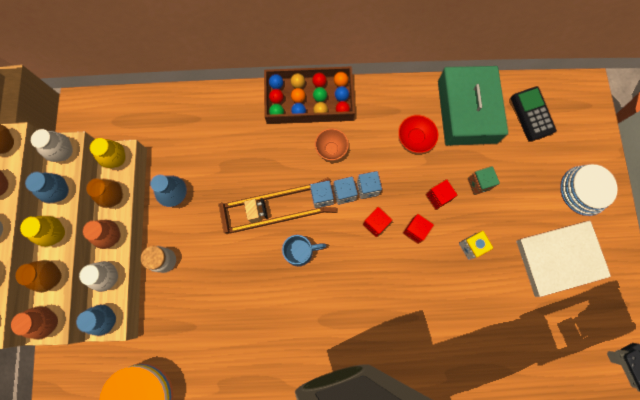

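View pics/wrist0.png

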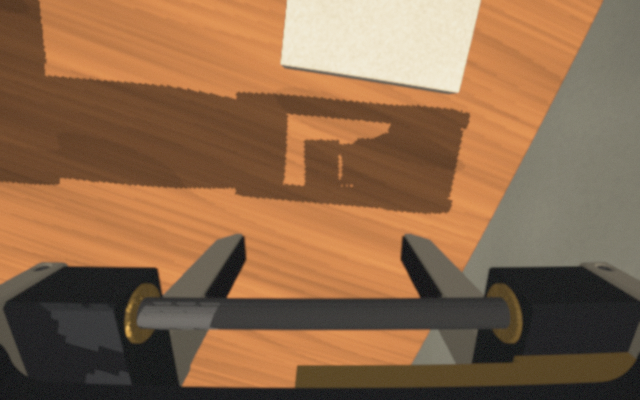

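```bash
python3 - <<'E'
import cv2,numpy as np
a=cv2.imread("pics/top0.png")[150:270,200:520]
b=cv2.imread("pics/scene0.png")[160:250,150:450]
a=cv2.resize(a,(800,300),interpolation=cv2.INTER_CUBIC)
b=cv2.resize(b,(800,240),interpolation=cv2.INTER_CUBIC)
cv2.imwrite("pics/crop0.png",np.vstack([a,b]))
E
```

```text
(no output)
```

View pics/crop0.png

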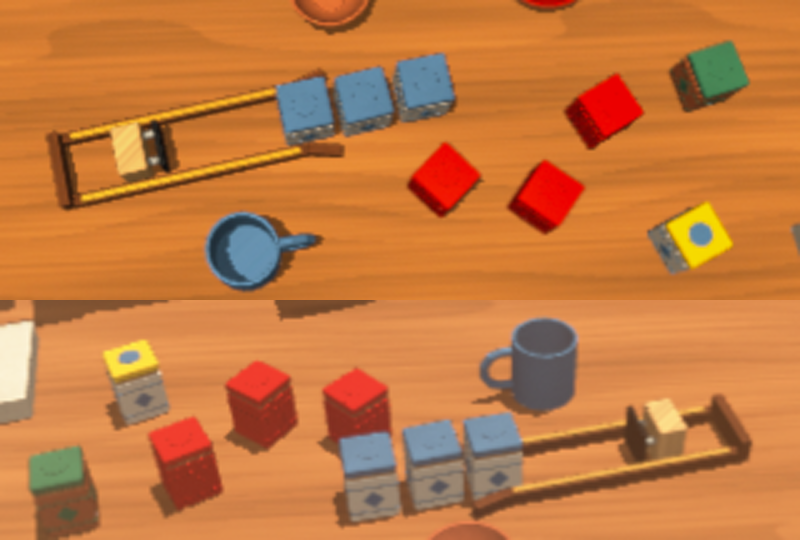

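```bash
cat > h.py <<'E'
import cv2,numpy as np
from plant import robot
from scipy.spatial.transform import Rotation as Ro
def ray(c,uv):
    K=np.array([[c["fx"],0,c["cx"]],[0,c["fy"],c["cy"]],[0,0,1.]])
    d=np.array([c["k1"],0,0,0,0])
    n=cv2.undistortPoints(np.array(uv,float).reshape(-1,1,2),K,d).reshape(-1,2)
    R=np.array(c["R"]);t=np.array(c["t"])
    D=np.c_[n,np.ones(len(n))]@R
    return -R.T@t,D/np.linalg.norm(D,axis=1)[:,None]
def plane(c,uv,z):
    o,D=ray(c,uv);return o+D*((z-o[2])/D[:,2])[:,None]
def proj(c,X):
    X=np.atleast_2d(X);K=np.array([[c["fx"],0,c["cx"]],[0,c["fy"],c["cy"]],[0,0,1.]])
    R=np.array(c["R"]);return cv2.projectPoints(X.astype(float),cv2.Rodrigues(R)[0],np.array(c["t"],float),K,np.array([c["k1"],0,0,0,0]))[0].reshape(-1,2)
def tri(c1,u1,c2,u2):
    o1,d1=ray(c1,u1);o2,d2=ray(c2,u2);out=[]
    for a,b in zip(d1,d2):
        s=np.linalg.lstsq(np.c_[a,-b],o2-o1,rcond=None)[0]
        p,q=o1+s[0]*a,o2+s[1]*b;out.append(np.r_[(p+q)/2,np.linalg.norm(p-q)])
    return np.array(out)
def mask(f,lo,hi):
    return cv2.inRange(cv2.cvtColor(f,cv2.COLOR_BGR2HSV),np.array(lo),np.array(hi))
def blobs(m,amin=60):
    cs=cv2.findContours(m,cv2.RETR_EXTERNAL,cv2.CHAIN_APPROX_NONE)[0]
    return [c for c in cs if cv2.contourArea(c)>amin]
def cen(c):
    m=cv2.moments(c);return (m["m10"]/m["m00"],m["m01"]/m["m00"])
Y=((22,150,120),(35,255,255)); B=((95,80,90),(115,200,255)); G=((40,60,40),(90,255,255)); RED=((0,200,120),(6,255,255))
E
python3 - <<'E'
from h import *
C={n:robot.read_camera(n) for n in("top","scene")}
for n in C:
  print(n,robot.read_state()["t"])
  for nm,k in(("Y",Y),("B",B),("G",G),("R",RED)):
    for b in blobs(mask(C[n]["frame"],*k)):
        u=cen(b);r=cv2.minAreaRect(b)
        print(nm,np.round(u,1),cv2.contourArea(b),np.round(r[1],1),np.round(plane(C[n],[u],0.07)[0][:2],3))
E
```

```text
top 0.25
Y [479.2 243.6] 375.0 [20.8 19.7] [ 0.443 -0.324]
Y [ 37.8 229.8] 764.0 [29. 35.] [0.522 0.77 ]
Y [104.5 152.2] 603.5 [32.1 26.8] [0.719 0.612]
B [ 88.2 322.3] 360.5 [26.9 22.1] [0.294 0.623]
B [301.8 250.5] 445.0 [28.3 38. ] [0.446 0.11 ]
B [321.5 191.5] 315.0 [18.6 18.8] [0.59  0.056]
B [345.2 187.9] 311.0 [18.2 18.9] [ 0.597 -0.003]
B [162.6 190.6] 393.5 [32.6 18.8] [0.609 0.455]
B [ 37.7 185.5] 374.5 [29.7 20.5] [0.637 0.783]
B [369.4 182.2] 302.5 [18.2 18.4] [ 0.609 -0.065]
G [486.9 177.6] 312.0 [18.7 18.7] [ 0.609 -0.364]
G [275.7 109.2] 115.0 [10. 14.] [0.817 0.167]
G [530.7  99.4] 392.0 [19.9 22. ] [ 0.821 -0.513]
G [319.6  94. ] 143.5 [14. 13.] [0.855 0.051]
G [472.  104.7] 4579.5 [80.7 62.6] [ 0.81  -0.351]
R [418.6 228.2] 442.0 [20.8 24.1] [ 0.488 -0.178]
R [377.5 220.8] 404.5 [19.8 23.3] [ 0.51  -0.078]
R [442.8 192.8] 399.0 [20.  25.8] [ 0.574 -0.247]
R [418.  133.7] 1103.5 [37. 38.] [ 0.733 -0.199]
R [342.2 106.7] 105.0 [ 9. 13.] [ 0.816 -0.007]
R [275.5  95.4] 124.5 [13.2 12.7] [0.856 0.167]
R [318.6  79.1] 127.5 [12. 13.] [0.899 0.051]
scene 0.25
Y [560.  199
[... 200 characters left out ...]
14.8 14.1] [ 0.9   -0.008]
B [366.2 291.5] 136.5 [14.3 12.5] [0.857 0.106]
B [6.5 6. ] 165.5 [15. 16.] [-1.834 -2.208]
G [340.3 311. ] 219.5 [16. 17.] [0.902 0.047]
G [ 77.4 304.6] 432.0 [15.8 35.8] [ 0.854 -0.508]
G [392.3 290.8] 197.0 [15.8 16.7] [0.859 0.161]
G [150.  300.8] 6579.0 [93. 89.] [ 0.853 -0.351]
G [170.8 222.8] 205.0 [12.6 19.4] [ 0.613 -0.364]
R [342.  326.5] 141.0 [10. 16.] [0.937 0.048]
R [396.2 307.1] 183.0 [15. 16.] [0.901 0.162]
R [312.  295.2] 177.0 [14. 16.] [ 0.859 -0.009]
R [226.7 273.3] 1178.5 [35. 44.] [ 0.788 -0.197]
R [217.1 212.3] 204.0 [12.3 19.4] [ 0.581 -0.25 ]
R [282.6 193.3] 172.5 [12.8 18.9] [ 0.516 -0.08 ]
R [246.2 190.2] 177.5 [18.8 13.4] [ 0.495 -0.182]
```

```bash
python3 - <<'E'
from h import *
c=robot.read_camera("top")
def rect(b,z=.07):
    P=plane(c,b.reshape(-1,2),z)[:,:2].astype(np.float32)*1000
    r=cv2.minAreaRect(P);return np.round(r[0],1),np.round(r[1],1),round(r[2],1)
for nm,k in(("Y",Y),("B",B),("G",G),("R",RED)):
    for b in blobs(mask(c["frame"],*k)):
        u=cen(b)
        if 310<u[0]<500 and 150<u[1]<260: print(nm,np.round(u,0),*rect(b))
f=c["frame"];print(cv2.cvtColor(f,cv2.COLOR_BGR2HSV)[185:225,285].tolist())
b=cv2.resize(f[170:240,210:410],(800,280),interpolation=cv2.INTER_NEAREST);cv2.imwrite("pics/rail0.png",b)
E
```

```text
Y [479. 244.] [ 443.4 -323.9] [49.7 50.3] 24.9
B [322. 192.] [590.7  56.3] [47.8 46.9] 9.2
B [345. 188.] [597.4  -3.4] [46.7 47.6] 11.9
B [369. 182.] [609.4 -64.9] [47.  46.9] 9.3
G [487. 178.] [ 609.4 -364.1] [47.7 49. ] 15.8
R [419. 228.] [ 487.3 -176.4] [51.  61.3] 51.8
R [378. 221.] [509.7 -76.3] [48.6 58.6] 41.9
R [443. 193.] [ 572.2 -242.3] [50.5 67.3] 28.0
[[14, 195, 197], [14, 194, 200], [14, 196, 209], [14, 196, 215], [14, 197, 206], [16, 205, 193], [20, 215, 240], [19, 217, 235], [16, 209, 145], [12, 195, 76], [13, 194, 126], [14, 195, 196], [14, 193, 196], [14, 196, 193], [14, 197, 192], [14, 197, 192], [14, 196, 198], [14, 194, 206], [14, 198, 214], [14, 195, 216], [14, 195, 212], [14, 194, 204], [14, 197, 202], [14, 196, 206], [13, 195, 214], [14, 196, 219], [14, 196, 219], [14, 195, 224], [14, 193, 228], [14, 195, 221], [14, 197, 171], [17, 212, 218], [21, 213, 243], [18, 215, 219], [14, 201, 136], [12, 197, 83], [14, 196, 164], [14, 194, 201], [13, 195, 213], [14, 194, 209]]
```

View pics/rail0.png

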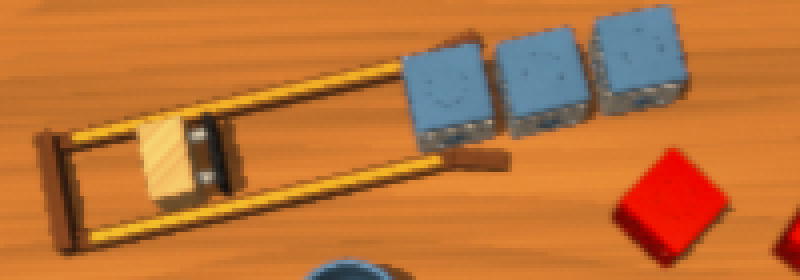

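```bash
cat > lane.py <<'E'
from h import *
def lane(c):
    m=mask(c["frame"],(17,200,190),(24,255,255));m[:, :225]=0;m[:, 345:]=0;m[:170]=0;m[240:]=0
    m[195:222,243:262]=0
    out=[]
    for b in blobs(m,25):
        z=np.zeros_like(m);cv2.drawContours(z,[b],-1,255,-1);ys,xs=np.nonzero(z&m)
        P=plane(c,np.c_[xs,ys],.016)[:,:2]
        v=cv2.fitLine(P.astype(np.float32)*1000,cv2.DIST_HUBER,0,.01,.01).ravel()
        if v[1]<0:v[:2]*=-1
        out.append((v,P[:,1].min(),P[:,1].max(),len(P)))
    return out
if __name__=="__main__":
    c=robot.read_camera("top")
    L=[o for o in lane(c) if o[3]>80]
    for v,a,b,n in L: print(np.round(v,3),"ang",np.degrees(np.arctan2(v[1],v[0])),a,b,n)
    d=sum(o[0][:2] for o in L);d/=np.linalg.norm(d);nrm=np.array([d[1],-d[0]])
    off=[nrm@o[0][2:] for o in L];print("d",d,"ang",np.degrees(np.arctan2(d[1],d[0])),"offs",off)
    mid=np.mean(off[:2])
    for p in([590.7,56.3],[597.4,-3.4],[609.4,-64.9]): print("jar lat",nrm@p-mid,"along",d@p)
    E=plane(c,[[500/4+210,160/4+170],[480/4+210,40/4+170]],.016)*1000;print("flare ends along",E[:,:2]@d)
    # cushion plate top edge (z .05): px
    Q=plane(c,[[213/4+210,118/4+170],[229/4+210,190/4+170]],.05)*1000;print("cushion along",Q[:,:2]@d,Q[:,:2]@nrm-mid)
    E2=plane(c,[[55/4+210,140/4+170],[70/4+210,245/4+170]],.016)*1000;print("end along",E2[:,:2]@d)
E
python3 lane.py
```

```text
[-1.84000e-01  9.83000e-01  5.35118e+02  1.77555e+02] ang 100.58309 0.06433929854171716 0.2900127551668413 218
[-1.79000e-01  9.84000e-01  6.08015e+02  1.52353e+02] ang 100.33713 0.09078955885500131 0.21187939617241783 105
d [-0.18155095  0.9833815 ] ang 100.46011 offs [np.float32(558.4607), np.float32(625.5702)]
jar lat -0.9106655925511404 along -51.87776705324651
jar lat -5.160601180791787 along -111.80203455090522
jar lat -4.52540647685521 along -174.4586088001728
flare ends along [-77.73903935 -83.27723899]
cushion along [95.30029442 94.38109951] [ 15.9566274  -31.65564222]
end along [201.80480622 204.24477001]
```

```bash
cat > go.py <<'E'
from h import *
import sys
def delta(pos,yaw=None):
    """tool-frame shift (mm) to pos, then turn about tool z (rad) to bring tool y to world angle yaw deg (mod 180)"""
    s=robot.read_state();R=Ro.from_rotvec(s["orientation"]).as_matrix();p=np.array(s["tool_pos"])
    print("t",round(s["t"],2),"pos",np.round(p*1000,1),"q",np.round(s["q"],2),"F",np.round(s["force"],1),"open",round(s["opening"]*1000,1))
    cur=np.degrees(np.arctan2(R[1,1],R[0,1]));print("y-axis yaw",round(cur,2),"z",np.round(R[:,2],4),"x",np.round(R[:,0],3))
    print("shift mm",np.round(R.T@(np.array(pos)-p)*1000,1))
    if yaw is not None:
        dy=(yaw-cur+90)%180-90;print("turn az",round(-np.radians(dy),4),"alt",round(-np.radians(dy-180*np.sign(dy)),4),"deg(world)",round(dy,2))
    # level correction as tool rotvec
    zt=R.T@np.array([0,0,-1.]);print("level ax,ay",np.round([-zt[1],zt[0]],4))
if __name__=="__main__":
    a=[float(v) for v in sys.argv[1:]];delta(a[:3],a[3] if len(a)>3 else None)
E
python3 go.py .4434 -.3239 .15 24.9; python3 - <<'E'
from h import *
c=robot.read_camera("wrist");s=robot.read_state();R=Ro.from_rotvec(s["orientation"]).as_matrix()
o=-np.array(c["R"]).T@c["t"];print("cam rel tool",R.T@(o-s["tool_pos"]),"fwd",R.T@np.array(c["R"])[2],"right",R.T@np.array(c["R"])[0])
c=robot.read_camera("top")
for n,k in(("bowl",[332,146]),):print(n,plane(c,[k],.04),plane(c,[[k[0]+10,k[1]]],.04))
E
```

```text
t 0.35 pos [ 202.2 -564.8  205.3] q [-1.31  0.13  1.49 -0.    1.52 -0.09] F [ 0.  -0.6 -0. ] open 92.8
y-axis yaw -70.3 z [-1.e-04  4.e-04 -1.e+00] x [0.941 0.337 0.   ]
shift mm [ 308.3 -145.5   55.4]
turn az 1.48 alt -1.6616 deg(world) -84.8
level ax,ay [-0.0004 -0.    ]
cam rel tool [ 0.07858823 -0.00152746 -0.17869305] fwd [-2.79661616e-01 -6.90708386e-05  9.60098628e-01] right [-2.98339113e-05  9.99999998e-01  6.32512503e-05]
bowl [[0.71957021 0.0235158  0.04      ]] [[ 0.718494   -0.00275488  0.04      ]]
```

Emit:
step_arm(targets=[{"tx": 30.8, "ty": -14.5, "tz": 0.5, "grip": 0}, {"tx": 30.8, "ty": -14.5, "tz": 0.5, "grip": 0}, {"tx": 30.8, "ty": -14.5, "tz": 0.5, "grip": 0}, {"tx": 30.8, "ty": -14.5, "tz": 0.5, "grip": 0}, {"tx": 30.8, "ty": -14.5, "tz": 0.5, "grip": 0}, {"tx": 30.8, "ty": -14.5, "tz": 0.5, "grip": 0}, {"tx": 30.8, "ty": -14.5, "tz": 0.5, "grip": 0}, {"tx": 30.8, "ty": -14.5, "tz": 0.5, "grip": 0}, {"tx": 30.8, "ty": -14.5, "tz": 0.5, "grip": 0}, {"tx": 30.8, "ty": -14.5, "tz": 0.5, "grip": 0}, {"az": -0.09, "grip": 0}, {"grip": 0}, {"grip": 0}])

```text
schema error: expected keys tx, ty, tz, ax, ay, az, grip
```

```bash
python3 go.py .4434 -.3239 .045 -65.1; python3 - <<'E'
from h import *
c=robot.read_camera("wrist");cv2.imwrite("pics/w1.png",c["frame"])
t=robot.read_camera("top")
bs=blobs(mask(c["frame"],*Y),500)
for b in bs:
    P=plane(c,b.reshape(-1,2),.07)[:,:2].astype(np.float32)*1000
    print(cen(b),cv2.contourArea(b),cv2.minAreaRect(P))
    bt=[x for x in blobs(mask(t["frame"],*Y)) if 450<cen(x)[0]<510]
    if bt: print("tri",tri(c,[cen(b)],t,[cen(bt[0])]))
E
```

```text
t 0.45 pos [ 202.3 -564.8  205.4] q [-1.31  0.13  1.49 -0.    1.52 -0.09] F [ 0.  -0.5 -1.1] open 93.2
y-axis yaw -70.3 z [-0.e+00  2.e-04 -1.e+00] x [0.941 0.337 0.   ]
shift mm [ 308.2 -145.5  160.5]
turn az -0.0908 alt 3.0508 deg(world) 5.2
level ax,ay [-0.0002 -0.    ]
```

View pics/w1.png

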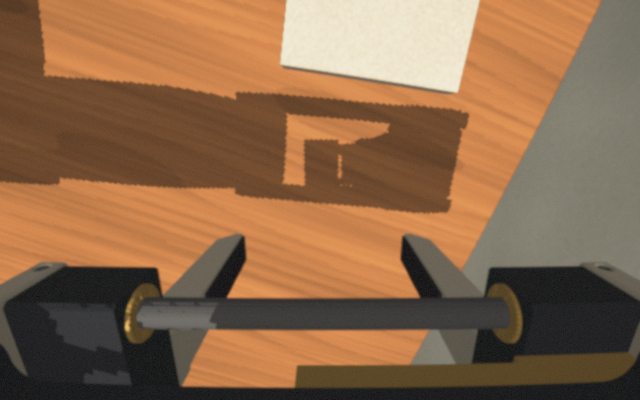

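The call was refused because every key is required, so the arm hasn't moved and the picture shows the same start view. I'll send it again with full rows.

Emit:
step_arm(targets=[{"tx": 30.8, "ty": -14.5, "tz": 0.5, "ax": 0, "ay": 0, "az": 0, "grip": 0}, {"tx": 30.8, "ty": -14.5, "tz": 0.5, "ax": 0, "ay": 0, "az": 0, "grip": 0}, {"tx": 30.8, "ty": -14.5, "tz": 0.5, "ax": 0, "ay": 0, "az": 0, "grip": 0}, {"tx": 30.8, "ty": -14.5, "tz": 0.5, "ax": 0, "ay": 0, "az": 0, "grip": 0}, {"tx": 30.8, "ty": -14.5, "tz": 0.5, "ax": 0, "ay": 0, "az": 0, "grip": 0}, {"tx": 30.8, "ty": -14.5, "tz": 0.5, "ax": 0, "ay": 0, "az": 0, "grip": 0}, {"tx": 30.8, "ty": -14.5, "tz": 0.5, "ax": 0, "ay": 0, "az": 0, "grip": 0}, {"tx": 30.8, "ty": -14.5, "tz": 0.5, "ax": 0, "ay": 0, "az": 0, "grip": 0}, {"tx": 30.8, "ty": -14.5, "tz": 0.5, "ax": 0, "ay": 0, "az": 0, "grip": 0}, {"tx": 30.8, "ty": -14.5, "tz": 0.5, "ax": 0, "ay": 0, "az": 0, "grip": 0}, {"tx": 0, "ty": 0, "tz": 0, "ax": 0, "ay": 0, "az": -0.09, "grip": 0}, {"tx": 0, "ty": 0, "tz": 0, "ax": 0, "ay": 0, "az": 0, "grip": 0}, {"tx": 0, "ty": 0, "tz": 0, "ax": 0, "ay": 0, "az": 0, "grip": 0}])

```text
t: 1.85
tool_pos: [0.4432, -0.3247, 0.2006]
orientation: [3.069, 0.673, -0.0]
force: [-0.0, -0.1, -0.3]
opening: 0.0929
```

```bash
python3 go.py .4434 -.3239 .045 -65.1; python3 - <<'E'
from h import *
c=robot.read_camera("wrist");cv2.imwrite("pics/w2.png",c["frame"])
t=robot.read_camera("top")
bs=blobs(mask(c["frame"],*Y),500)
for b in bs:
    P=plane(c,b.reshape(-1,2),.07)[:,:2].astype(np.float32)*1000
    print(cen(b),cv2.contourArea(b),cv2.minAreaRect(P))
    bt=[x for x in blobs(mask(t["frame"],*Y)) if 450<cen(x)[0]<510]
    if bt: print("tri",tri(c,[cen(b)],t,[cen(bt[0])]))
E
```

```text
t 1.85 pos [ 443.2 -324.7  200.6] q [-0.73 -0.    1.64 -0.    1.51  0.41] F [-0.  -0.1 -0.3] open 92.9
y-axis yaw -65.27 z [-1.e-04 -2.e-04 -1.e+00] x [ 0.908  0.418 -0.   ]
shift mm [  0.5  -0.7 155.6]
turn az -0.003 alt 3.1386 deg(world) 0.17
level ax,ay [0.0002 0.0002]
(323.54674577490107, 187.44830996044587) 1854.0 ((444.66015625, -323.23956298828125), (46.46056365966797, 47.24235916137695), 24.72077751159668)
tri [[ 0.43976802 -0.32419863  0.03818975  0.0053963 ]]
```

View pics/w2.png

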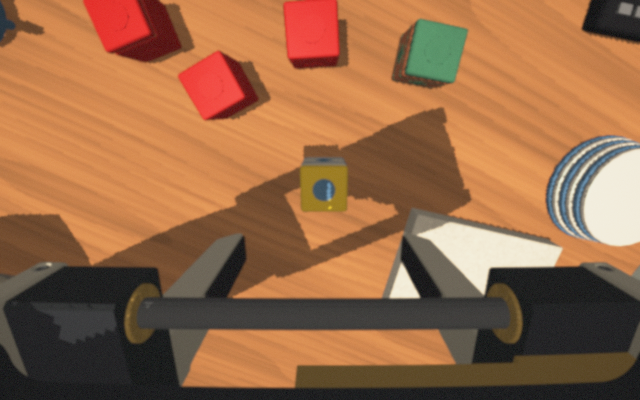

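```bash
python3 - <<'E'
from h import *
w=robot.read_camera("wrist");s=robot.read_camera("scene");t=robot.read_camera("top")
for n,u1,c2,u2 in(("w-s",[323.5,187.4],s,[198.2,181.5]),("w-t",[323.5,187.4],t,[479.2,243.6])):
    print(n,tri(w,[u1],c2,[u2]))
print("s-t",tri(s,[[198.2,181.5]],t,[[479.2,243.6]]))
f=w["frame"];b=cv2.resize(f[140:225,280:370],(720,680),interpolation=cv2.INTER_NEAREST)[:600];cv2.imwrite("pics/w2c.png",b)
m=mask(f,(20,90,40),(38,255,255));
for x in blobs(m,500):
    P=plane(w,x.reshape(-1,2),.07)[:,:2].astype(np.float32)*1000
    print(cen(x),cv2.boundingRect(x),cv2.minAreaRect(P))
E
```

```text
w-s [[ 0.44529617 -0.32380405  0.0709739   0.00128404]]
w-t [[ 0.44383622 -0.32412727  0.06743761  0.0014311 ]]
s-t [[ 0.44329494 -0.32468016  0.06916684  0.00109922]]
(323.2319814215808, 187.10367421414944) (300, 165, 48, 46) ((444.2637023925781, -323.4371032714844), (48.624244689941406, 48.98947525024414), 24.68880844116211)
```

View pics/w2c.png

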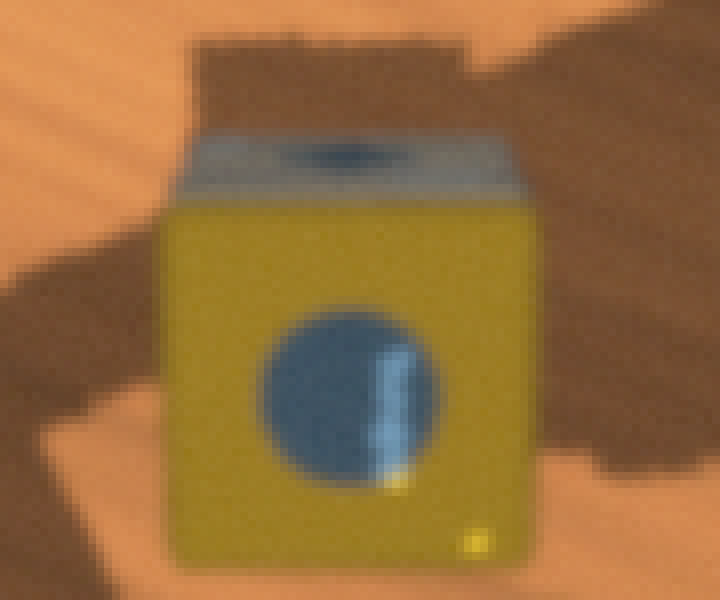

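```bash
python3 - <<'E'
from h import *
w=robot.read_camera("wrist");R=Ro.from_rotvec(robot.read_state()["orientation"]).as_matrix()
for z in(.0,.02,.04):
    P=plane(w,[[412,208],[390,298]],z)-np.array([.444,-.3238,z]);print(z,np.round(P@R*1000,1))
E
```

```text
0.0 [[ -44.1  116.5    0. ]
 [-180.6   96.2    0. ]]
0.02 [[ -37.7  110.3    0. ]
 [-167.    91.1    0. ]]
0.04 [[ -31.3  104.1    0. ]
 [-153.4   85.9    0. ]]
```

Emit:
step_arm(targets=[{"tx": 1.1, "ty": -0.5, "tz": 20, "ax": 0, "ay": 0, "az": 0, "grip": 40}, {"tx": 0, "ty": 0, "tz": 25, "ax": 0, "ay": 0, "az": 0, "grip": 40}, {"tx": 0, "ty": 0, "tz": 25, "ax": 0, "ay": 0, "az": 0, "grip": 40}, {"tx": 0, "ty": 0, "tz": 25, "ax": 0, "ay": 0, "az": 0, "grip": 40}, {"tx": 0, "ty": 0, "tz": 20, "ax": 0, "ay": 0, "az": 0, "grip": 40}, {"tx": 0, "ty": 0, "tz": 20, "ax": 0, "ay": 0, "az": 0, "grip": 40}, {"tx": 0, "ty": 0, "tz": 15, "ax": 0, "ay": 0, "az": 0, "grip": 40}, {"tx": 0, "ty": 0, "tz": 5, "ax": 0, "ay": 0, "az": 0, "grip": 40}, {"tx": 0, "ty": 0, "tz": 0, "ax": 0, "ay": 0, "az": 0, "grip": 40}, {"tx": 0, "ty": 0, "tz": 0, "ax": 0, "ay": 0, "az": 0, "grip": 40}], squeeze=25)

```text
t: 3.15
tool_pos: [0.4447, -0.3242, 0.0465]
orientation: [3.067, 0.676, 0.001]
force: [0.0, 0.4, 0.6]
opening: 0.0784
```

```bash
python3 go.py .444 -.3238 .045 -65.3
```

```text
t 3.15 pos [ 444.7 -324.2   46.5] q [-0.72  0.13  1.79  0.    1.22  0.41] F [0.  0.4 0.6] open 78.4
y-axis yaw -65.15 z [ 1.e-03 -9.e-04 -1.e+00] x [0.907 0.42  0.001]
shift mm [-0.5 -0.6  1.5]
turn az 0.0025 alt -3.1391 deg(world) -0.15
level ax,ay [ 0.0012 -0.0006]
```

Everything lines up, so I'll close on the jar and then lift.

Emit:
step_arm(targets=[{"tx": 0, "ty": 0, "tz": 0, "ax": 0, "ay": 0, "az": 0, "grip": 200}, {"tx": 0, "ty": 0, "tz": 0, "ax": 0, "ay": 0, "az": 0, "grip": 200}, {"tx": 0, "ty": 0, "tz": 0, "ax": 0, "ay": 0, "az": 0, "grip": 200}, {"tx": 0, "ty": 0, "tz": 0, "ax": 0, "ay": 0, "az": 0, "grip": 200}, {"tx": 0, "ty": 0, "tz": 0, "ax": 0, "ay": 0, "az": 0, "grip": 200}, {"tx": 0, "ty": 0, "tz": 0, "ax": 0, "ay": 0, "az": 0, "grip": 200}, {"tx": 0, "ty": 0, "tz": -5, "ax": 0, "ay": 0, "az": 0, "grip": 200}, {"tx": 0, "ty": 0, "tz": -15, "ax": 0, "ay": 0, "az": 0, "grip": 200}, {"tx": 0, "ty": 0, "tz": -30, "ax": 0, "ay": 0, "az": 0, "grip": 200}, {"tx": 0, "ty": 0, "tz": -30, "ax": 0, "ay": 0, "az": 0, "grip": 200}, {"tx": 0, "ty": 0, "tz": -30, "ax": 0, "ay": 0, "az": 0, "grip": 200}, {"tx": 0, "ty": 0, "tz": 0, "ax": 0, "ay": 0, "az": 0, "grip": 200}], squeeze=25)

```text
t: 4.35
tool_pos: [0.4467, -0.3258, 0.1621]
orientation: [3.061, 0.675, 0.009]
force: [1.0, -0.4, -1.1]
opening: 0.0497
```

```bash
python3 go.py .52 -.30 .16 10.46;python3 - <<'E'
from h import *
c=robot.read_camera("wrist");cv2.imwrite("pics/w3.png",c["frame"])
E
```

```text
t 4.35 pos [ 446.7 -325.8  162.1] q [-0.72  0.02  1.69  0.    1.43  0.41] F [ 1.  -0.4 -1.1] open 49.7
y-axis yaw -65.14 z [ 0.007  -0.0061 -1.    ] x [0.907 0.42  0.004]
shift mm [77.4  7.4  2.4]
turn az -1.3195 alt 1.8221 deg(world) 75.6
level ax,ay [ 0.0085 -0.0038]
```

View pics/w3.png

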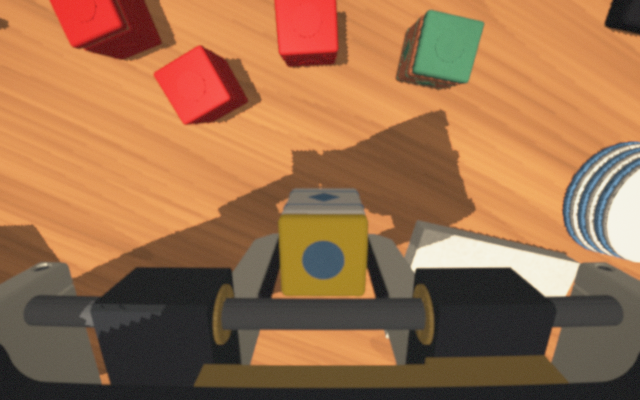

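Emit:
step_arm(targets=[{"tx": 30, "ty": -13.1, "tz": 0, "ax": 0, "ay": 0, "az": 0, "grip": 200}, {"tx": 30, "ty": -13.1, "tz": 0, "ax": 0, "ay": 0, "az": 0, "grip": 200}, {"tx": 30, "ty": -13.1, "tz": 0, "ax": 0, "ay": 0, "az": 0, "grip": 200}, {"tx": 30, "ty": -13.1, "tz": 0, "ax": 0, "ay": 0, "az": 0, "grip": 200}, {"tx": 30, "ty": -13.1, "tz": 0, "ax": 0, "ay": 0, "az": 0, "grip": 200}, {"tx": 30, "ty": -13.1, "tz": 0, "ax": 0, "ay": 0, "az": 0, "grip": 200}, {"tx": 30, "ty": -13.1, "tz": 0, "ax": 0, "ay": 0, "az": 0, "grip": 200}, {"tx": 30, "ty": -13.1, "tz": 0, "ax": 0, "ay": 0, "az": 0, "grip": 200}, {"tx": 0, "ty": 0, "tz": 0, "ax": 0, "ay": 0, "az": -0.132, "grip": 200}, {"tx": 0, "ty": 0, "tz": 0, "ax": 0, "ay": 0, "az": -0.132, "grip": 200}, {"tx": 0, "ty": 0, "tz": 0, "ax": 0, "ay": 0, "az": -0.132, "grip": 200}, {"tx": 0, "ty": 0, "tz": 0, "ax": 0, "ay": 0, "az": -0.132, "grip": 200}, {"tx": 0, "ty": 0, "tz": 0, "ax": 0, "ay": 0, "az": -0.132, "grip": 200}, {"tx": 0, "ty": 0, "tz": 0, "ax": 0, "ay": 0, "az": -0.132, "grip": 200}, {"tx": 0, "ty": 0, "tz": 0, "ax": 0, "ay": 0, "az": -0.132, "grip": 200}, {"tx": 0, "ty": 0, "tz": 0, "ax": 0, "ay": 0, "az": -0.132, "grip": 200}, {"tx": 0, "ty": 0, "tz": 0, "ax": 0, "ay": 0, "az": -0.132, "grip": 200}, {"tx": 0, "ty": 0, "tz": 0, "ax": 0, "ay": 0, "az": -0.132, "grip": 200}, {"tx": 0, "ty": 0, "tz": 0, "ax": 0, "ay": 0, "az": 0, "grip": 200}, {"tx": 0, "ty": 0, "tz": 0, "ax": 0, "ay": 0, "az": 0, "grip": 200}])

```text
t: 6.4
tool_pos: [0.6172, -0.1275, 0.1544]
orientation: [-2.013, -2.41, 0.001]
force: [-0.5, -0.6, -1.0]
opening: 0.0498
```

```bash
python3 go.py .6218 -.1292 .06 10.46;python3 - <<'E'
from h import *
c=robot.read_camera("wrist");cv2.imwrite("pics/w4.png",c["frame"])
for b in blobs(mask(c["frame"],*B),300):
    P=plane(c,b.reshape(-1,2),.07)[:,:2].astype(np.float32)*1000
    print(np.round(cen(b)),cv2.contourArea(b),cv2.minAreaRect(P))
E
```

```text
t 6.4 pos [ 617.2 -127.5  154.4] q [-0.28  0.24  1.46  0.    1.44 -0.46] F [-0.5 -0.6 -1. ] open 49.8
y-axis yaw 10.26 z [-1.8e-03  5.0e-04 -1.0e+00] x [-0.178  0.984  0.001]
shift mm [-2.6  4.4 94.3]
turn az -0.0034 alt 3.1381 deg(world) 0.2
level ax,ay [-0.0017 -0.0008]
[323. 260.] 984.0 ((627.2300415039062, -183.8314208984375), (35.6363410949707, 36.15039825439453), 10.298043251037598)
[598. 123.] 1240.0 ((839.56640625, -13.259052276611328), (38.583099365234375, 31.30124282836914), 11.008561134338379)
[328. 130.] 3013.5 ((610.5071411132812, -63.89822769165039), (46.20572280883789, 47.640132904052734), 9.163445472717285)
[327.  50.] 3744.0 ((598.0689697265625, -1.9663162231445312), (47.637428283691406, 49.55253982543945), 11.674339294433594)
```

View pics/w4.png

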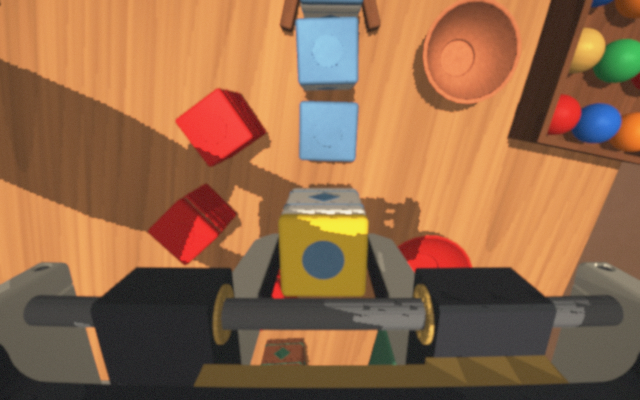

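```bash
python3 - <<'E'
from h import *
c=robot.read_camera("wrist")
cv2.imwrite("pics/w4c.png",cv2.resize(c["frame"][0:100,240:430],(760,400),interpolation=cv2.INTER_NEAREST))
E
```

```text
(no output)
```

View pics/w4c.png

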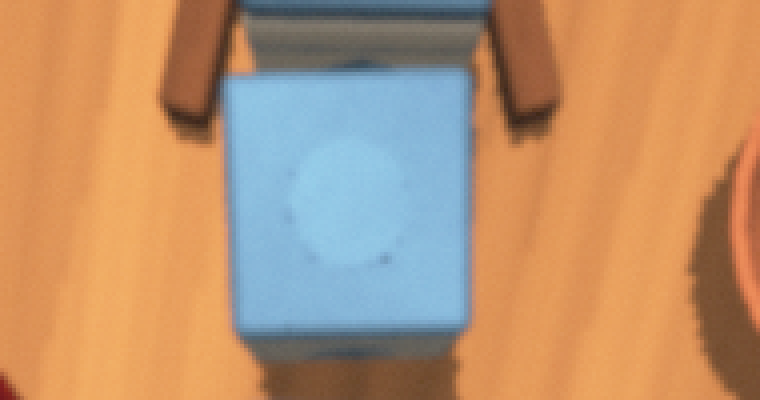

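```bash
cat > ln.py <<'E'
from h import *
d=np.array([-0.18155,0.98338]);n=np.array([d[1],-d[0]]);mid=592.0
def lc(P): P=np.atleast_2d(P)[:,:2];return np.round(np.c_[P@n-mid,P@d],1)   # mm -> lat, along
def w(lat,al): return n*(mid+lat)+d*al
E
python3 - <<'E'
from ln import *
c=robot.read_camera("wrist")
print("mouth",lc(plane(c,[[292,29.5],[368,28.8],[280.5,25.8],[379,25]],.016)*1000).tolist())
q=lambda l:np.array([[240+a/4,b/4] for a,b in l])
print("second corners",lc(plane(c,q([(225,75),(470,68),(470,328),(236,330)]),.07)*1000).tolist())
for b in blobs(mask(c["frame"],*B),2000):
    P=plane(c,b.reshape(-1,2),.07)[:,:2].astype(np.float32)*1000
    r=cv2.minAreaRect(P);print(lc(r[0]),r[1:], "axis err",r[2]-10.46)
print("tcp",lc(robot.read_state()["tool_pos"][:2]*1000))
t=robot.read_camera("top")
for nm,u in(("bowl",[[459,57],[470,0]]),): print(nm,plane(c,u,.0)*1000,lc(plane(c,[[424,52],[459,102]],.04)*1000))
E
```

```text
mouth [[-36.5, -82.3], [35.4, -81.8], [-47.3, -79.0], [45.7, -78.5]]
second corners [[-28.0, -87.5], [19.7, -86.4], [20.9, -134.4], [-26.9, -134.7]]
[[  -3.7 -173.7]] ((46.53696823120117, 47.78310775756836), 8.338069915771484) axis err -2.1219300842285165
[[  -4.3 -110.5]] ((46.96397399902344, 49.50653076171875), 11.812803268432617) axis err 1.3528032684326163
tcp [[  -7.8 -237.6]]
bowl [[730.28466623  29.58970708   0.        ]
 [726.22372897  81.98169352   0.        ]] [[  82.9 -106.2]
 [ 119.2 -148.8]]
```

Emit:
step_arm(targets=[{"tx": 6.6, "ty": 7.8, "tz": 10, "ax": 0, "ay": 0, "az": -0.003, "grip": 200}, {"tx": 0, "ty": 0, "tz": 25, "ax": 0, "ay": 0, "az": 0, "grip": 200}, {"tx": 0, "ty": 0, "tz": 25, "ax": 0, "ay": 0, "az": 0, "grip": 200}, {"tx": 0, "ty": 0, "tz": 20, "ax": 0, "ay": 0, "az": 0, "grip": 200}, {"tx": 0, "ty": 0, "tz": 10, "ax": 0, "ay": 0, "az": 0, "grip": 200}, {"tx": 0, "ty": 0, "tz": 6, "ax": 0, "ay": 0, "az": 0, "grip": 200}, {"tx": 0, "ty": 0, "tz": 0, "ax": 0, "ay": 0, "az": 0, "grip": 200}, {"tx": 0, "ty": 0, "tz": 0, "ax": 0, "ay": 0, "az": 0, "grip": 200}, {"tx": 0, "ty": 0, "tz": 0, "ax": 0, "ay": 0, "az": 0, "grip": 200}])

```text
t: 7.5
tool_pos: [0.6254, -0.12, 0.061]
orientation: [2.004, 2.416, 0.002]
force: [0.2, 0.3, -1.4]
opening: 0.0497
```

```bash
python3 - <<'E'
from ln import *
from go import delta
p=w(0,-231)/1000;delta([*p,.0465],10.46);print(lc(robot.read_state()["tool_pos"][:2]*1000))
E
```

```text
t 7.5 pos [ 625.4 -120.    61. ] q [-0.27  0.33  1.53 -0.    1.28 -0.46] F [ 0.2  0.3 -1.4] open 49.7
y-axis yaw 10.65 z [ 2.3e-03 -6.0e-04 -1.0e+00] x [-0.185  0.983 -0.001]
shift mm [ 0.6 -1.2 14.5]
turn az 0.0033 alt -3.1382 deg(world) -0.19
level ax,ay [0.0021 0.001 ]
[[   1.2 -231.6]]
```

Emit:
step_arm(targets=[{"tx": 0.3, "ty": -1.2, "tz": 6, "ax": 0, "ay": 0, "az": 0.003, "grip": 200}, {"tx": 0, "ty": 0, "tz": 4, "ax": 0, "ay": 0, "az": 0, "grip": 200}, {"tx": 0, "ty": 0, "tz": 2, "ax": 0, "ay": 0, "az": 0, "grip": 200}, {"tx": 0, "ty": 0, "tz": 1, "ax": 0, "ay": 0, "az": 0, "grip": 200}, {"tx": 0, "ty": 0, "tz": 0, "ax": 0, "ay": 0, "az": 0, "grip": 200}, {"tx": 0, "ty": 0, "tz": 0, "ax": 0, "ay": 0, "az": 0, "grip": 200}])

```text
t: 8.1
tool_pos: [0.6232, -0.1197, 0.0466]
orientation: [2.009, 2.415, 0.0]
force: [0.3, -0.3, -1.9]
opening: 0.0495
```

```bash
python3 - <<'E'
from ln import *
from go import delta
p=w(0,-231)/1000;delta([*p,.0465],10.46);print(lc(robot.read_state()["tool_pos"][:2]*1000))
c=robot.read_camera("wrist");cv2.imwrite("pics/w5.png",c["frame"])
E
```

```text
t 8.1 pos [ 623.2 -119.7   46.6] q [-0.27  0.34  1.54 -0.    1.26 -0.45] F [ 0.3 -0.3 -1.9] open 49.5
y-axis yaw 10.49 z [ 1.e-04 -0.e+00 -1.e+00] x [-0.182  0.983 -0.   ]
shift mm [-0.1  0.9  0.1]
turn az 0.0005 alt -3.1411 deg(world) -0.03
level ax,ay [0.0001 0.0001]
[[  -0.9 -230.9]]
```

View pics/w5.png

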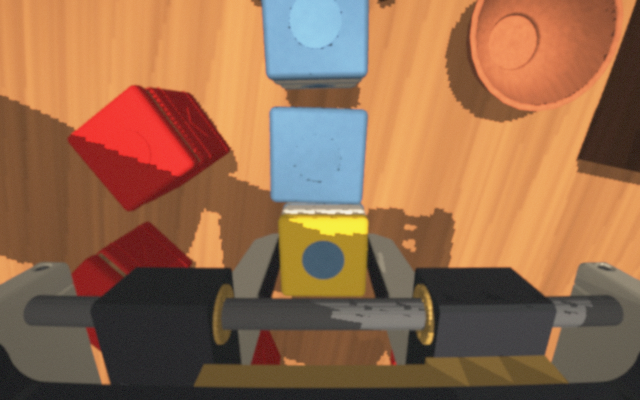

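Emit:
step_arm(targets=[{"tx": 0, "ty": 0.9, "tz": 0.4, "ax": 0, "ay": 0, "az": 0, "grip": 200}, {"tx": 0, "ty": 0, "tz": 0, "ax": 0, "ay": 0, "az": 0, "grip": 60}, {"tx": 0, "ty": 0, "tz": 0, "ax": 0, "ay": 0, "az": 0, "grip": 60}, {"tx": 0, "ty": 0, "tz": 0, "ax": 0, "ay": 0, "az": 0, "grip": 60}, {"tx": 0, "ty": 0, "tz": 0, "ax": 0, "ay": 0, "az": 0, "grip": 60}, {"tx": 0, "ty": 0, "tz": -15, "ax": 0, "ay": 0, "az": 0, "grip": 60}, {"tx": 0, "ty": 0, "tz": -25, "ax": 0, "ay": 0, "az": 0, "grip": 60}, {"tx": 0, "ty": 0, "tz": -25, "ax": 0, "ay": 0, "az": 0, "grip": 60}, {"tx": 19, "ty": 0, "tz": 0, "ax": 0, "ay": 0, "az": 0, "grip": 60}, {"tx": 19, "ty": 0, "tz": 0, "ax": 0, "ay": 0, "az": 0, "grip": 60}, {"tx": 19, "ty": 0, "tz": 0, "ax": 0, "ay": 0, "az": 0, "grip": 60}, {"tx": 0, "ty": 0, "tz": 0, "ax": 0, "ay": 0, "az": 0, "grip": 60}, {"tx": 0, "ty": 0, "tz": 0, "ax": 0, "ay": 0, "az": 0, "grip": 60}])

```text
t: 9.45
tool_pos: [0.6127, -0.0621, 0.11]
orientation: [-2.006, -2.416, 0.002]
force: [-0.2, -1.5, 0.3]
opening: 0.0711
```

```bash
python3 - <<'E'
from ln import *
from go import delta
p=w(0,-173.7)/1000;delta([*p,.0465],10.46);print(lc(robot.read_state()["tool_pos"][:2]*1000))
c=robot.read_camera("wrist");cv2.imwrite("pics/w6.png",c["frame"])
t=robot.read_camera("scene");cv2.imwrite("pics/s6.png",cv2.resize(t["frame"][140:260,140:460],(800,300)))
for k in(B,Y):
  for b in blobs(mask(c["frame"],*k),1500):
    P=plane(c,b.reshape(-1,2),.07)[:,:2].astype(np.float32)*1000
    r=cv2.minAreaRect(P);print(lc(r[0]),r[1:], "axis err",r[2]-10.46)
E
```

```text
t 9.45 pos [612.7 -62.1 110. ] q [-0.18  0.24  1.55 -0.    1.36 -0.37] F [-0.2 -1.5  0.3] open 71.1
y-axis yaw 10.6 z [-1.9e-03  1.0e-04 -1.0e+00] x [-0.184  0.983  0.   ]
shift mm [-1.5  0.9 63.5]
turn az 0.0024 alt -3.1392 deg(world) -0.14
level ax,ay [-0.0019 -0.0005]
[[  -0.7 -172.3]]
[[  -3.6 -172.3]] ((47.13704299926758, 47.74032974243164), 8.749540328979492) axis err -1.7104596710205087
[[  -4.1 -110.1]] ((46.81813049316406, 47.834049224853516), 11.9299898147583) axis err 1.4699898147583
[[ -0.7 -51.1]] ((48.06013107299805, 47.98274612426758), 9.677312850952148) axis err -0.7826871490478524
[[   1.4 -221.6]] ((46.817054748535156, 37.63536071777344), 10.652033805847168) axis err 0.19203380584716712
```

View pics/w6.png

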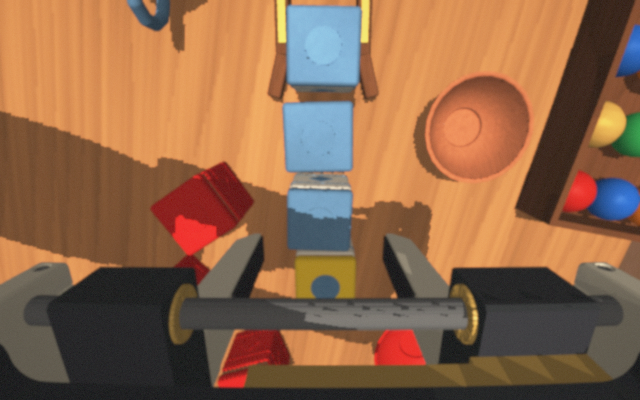

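View pics/s6.png

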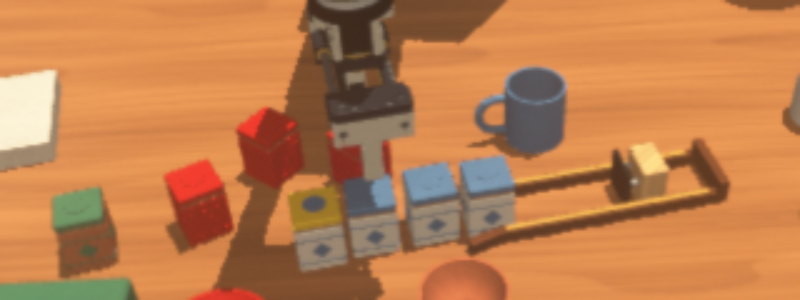

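Emit:
step_arm(targets=[{"tx": -1, "ty": 0, "tz": 20, "ax": 0, "ay": 0, "az": 0.002, "grip": 60}, {"tx": 0, "ty": 0, "tz": 20, "ax": 0, "ay": 0, "az": 0, "grip": 60}, {"tx": 0, "ty": 0, "tz": 18, "ax": 0, "ay": 0, "az": 0, "grip": 60}, {"tx": 0, "ty": 0, "tz": 5, "ax": 0, "ay": 0, "az": 0, "grip": 60}, {"tx": 0, "ty": 0, "tz": 0, "ax": 0, "ay": 0, "az": 0, "grip": 90}, {"tx": 0, "ty": 0, "tz": 0, "ax": 0, "ay": 0, "az": 0, "grip": 105}, {"tx": 0, "ty": 0, "tz": 0, "ax": 0, "ay": 0, "az": 0, "grip": 125}, {"tx": 0, "ty": 0, "tz": 0, "ax": 0, "ay": 0, "az": 0, "grip": 140}, {"tx": 0, "ty": 0, "tz": 0, "ax": 0, "ay": 0, "az": 0, "grip": 140}, {"tx": 0, "ty": 0, "tz": 0, "ax": 0, "ay": 0, "az": 0, "grip": 140}], squeeze=10)

```text
t: 10.55
tool_pos: [0.6146, -0.0647, 0.0494]
orientation: [2.011, 2.412, 0.001]
force: [-1.5, -0.3, 5.6]
opening: 0.0503
```

```bash
python3 - <<'E'
from ln import *
from go import delta
p=w(-.7,-110.3)/1000;delta([*p,.0465],10.46);print(lc(robot.read_state()["tool_pos"][:2]*1000))
E
```

```text
t 10.55 pos [614.6 -64.7  49.4] q [-0.19  0.3   1.59 -0.    1.25 -0.37] F [-1.5 -0.3  5.6] open 50.3
y-axis yaw 10.37 z [ 1.9e-03 -5.0e-04 -1.0e+00] x [-0.18   0.984 -0.001]
shift mm [64.9 -1.5  2.8]
turn az -0.0016 alt 3.14 deg(world) 0.09
level ax,ay [0.0018 0.0008]
[[   0.7 -175.2]]
```

Emit:
step_arm(targets=[{"tx": 0, "ty": 0, "tz": 0, "ax": 0, "ay": 0, "az": 0, "grip": 140}, {"tx": 0, "ty": 0, "tz": 0, "ax": 0, "ay": 0, "az": 0, "grip": 60}, {"tx": 0, "ty": 0, "tz": 0, "ax": 0, "ay": 0, "az": 0, "grip": 60}, {"tx": 0, "ty": 0, "tz": 0, "ax": 0, "ay": 0, "az": 0, "grip": 60}, {"tx": 0, "ty": 0, "tz": 0, "ax": 0, "ay": 0, "az": 0, "grip": 60}])

```text
t: 11.05
tool_pos: [0.6136, -0.0644, 0.0478]
orientation: [-2.011, -2.413, 0.0]
force: [-0.2, -0.1, -0.2]
opening: 0.0707
```

```bash
python3 - <<'E'
from ln import *
from go import delta
p=w(-.7,-110.3)/1000;delta([*p,.0465],10.46);print(lc(robot.read_state()["tool_pos"][:2]*1000))
c=robot.read_camera("wrist");cv2.imwrite("pics/w7.png",c["frame"])
E
```

```text
t 11.05 pos [613.6 -64.4  47.8] q [-0.19  0.3   1.59  0.    1.25 -0.37] F [-0.2 -0.1 -0.2] open 70.7
y-axis yaw 10.37 z [-5.e-04  2.e-04 -1.e+00] x [-0.18   0.984  0.   ]
shift mm [64.4 -0.5  1.3]
turn az -0.0015 alt 3.1401 deg(world) 0.09
level ax,ay [-0.0004 -0.0002]
[[  -0.3 -174.7]]
```

View pics/w7.png

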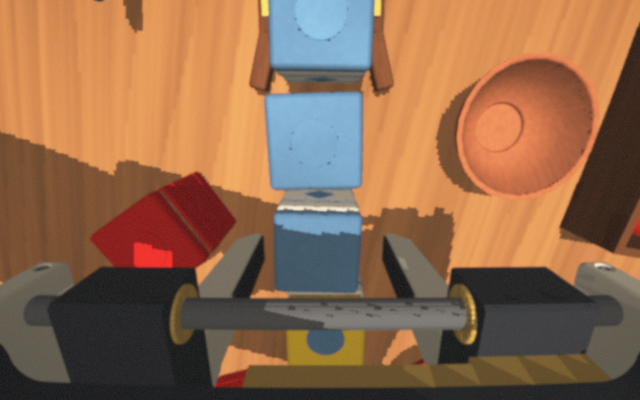

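Emit:
step_arm(targets=[{"tx": 0, "ty": 0, "tz": -20, "ax": 0, "ay": 0, "az": 0, "grip": 60}, {"tx": 0, "ty": 0, "tz": -25, "ax": 0, "ay": 0, "az": 0, "grip": 60}, {"tx": 0, "ty": -0.5, "tz": -15, "ax": 0, "ay": 0, "az": 0, "grip": 60}, {"tx": 21.5, "ty": 0, "tz": 0, "ax": 0, "ay": 0, "az": 0, "grip": 60}, {"tx": 21.5, "ty": 0, "tz": 0, "ax": 0, "ay": 0, "az": 0, "grip": 60}, {"tx": 21.5, "ty": 0, "tz": 0, "ax": 0, "ay": 0, "az": 0, "grip": 60}, {"tx": 0, "ty": 0, "tz": 0, "ax": 0, "ay": 0, "az": 0, "grip": 60}, {"tx": 0, "ty": 0, "tz": 18, "ax": 0, "ay": 0, "az": 0, "grip": 60}, {"tx": 0, "ty": 0, "tz": 20, "ax": 0, "ay": 0, "az": 0, "grip": 60}, {"tx": 0, "ty": 0, "tz": 17, "ax": 0, "ay": 0, "az": 0, "grip": 60}, {"tx": 0, "ty": 0, "tz": 5, "ax": 0, "ay": 0, "az": 0, "grip": 60}, {"tx": 0, "ty": 0, "tz": 0, "ax": 0, "ay": 0, "az": 0, "grip": 60}])

```text
t: 12.3
tool_pos: [0.601, -0.0016, 0.0472]
orientation: [-2.011, -2.412, 0.002]
force: [-0.5, 0.3, -0.1]
opening: 0.0711
```

```bash
python3 - <<'E'
from ln import *
from go import delta
p=w(-.7,-110.3)/1000;delta([*p,.0465],10.46);print(lc(robot.read_state()["tool_pos"][:2]*1000))
E
```

```text
t 12.3 pos [601.   -1.6  47.2] q [-0.09  0.26  1.64 -0.    1.24 -0.27] F [-0.5  0.3 -0.1] open 71.1
y-axis yaw 10.35 z [-0.0019 -0.     -1.    ] x [-0.18   0.984  0.   ]
shift mm [0.4 0.6 0.7]
turn az -0.0019 alt 3.1397 deg(world) 0.11
level ax,ay [-0.0019 -0.0003]
[[  -1.3 -110.6]]
```

Emit:
step_arm(targets=[{"tx": 0, "ty": 0.6, "tz": 0, "ax": 0, "ay": 0, "az": -0.002, "grip": 80}, {"tx": 0, "ty": 0, "tz": 0, "ax": 0, "ay": 0, "az": 0, "grip": 95}, {"tx": 0, "ty": 0, "tz": 0, "ax": 0, "ay": 0, "az": 0, "grip": 110}, {"tx": 0, "ty": 0, "tz": 0, "ax": 0, "ay": 0, "az": 0, "grip": 125}, {"tx": 0, "ty": 0, "tz": 0, "ax": 0, "ay": 0, "az": 0, "grip": 140}, {"tx": 0, "ty": 0, "tz": 0, "ax": 0, "ay": 0, "az": 0, "grip": 140}, {"tx": 0, "ty": 0, "tz": 0, "ax": 0, "ay": 0, "az": 0, "grip": 140}, {"tx": 0, "ty": 0, "tz": 0, "ax": 0, "ay": 0, "az": 0, "grip": 60}, {"tx": 0, "ty": 0, "tz": 0, "ax": 0, "ay": 0, "az": 0, "grip": 60}, {"tx": 0, "ty": 0, "tz": 0, "ax": 0, "ay": 0, "az": 0, "grip": 60}, {"tx": 0, "ty": 0, "tz": 0, "ax": 0, "ay": 0, "az": 0, "grip": 60}, {"tx": 0, "ty": 0, "tz": -20, "ax": 0, "ay": 0, "az": 0, "grip": 60}, {"tx": 0, "ty": 0, "tz": -25, "ax": 0, "ay": 0, "az": 0, "grip": 60}, {"tx": 0, "ty": 0, "tz": -15, "ax": 0, "ay": 0, "az": 0, "grip": 60}, {"tx": -40, "ty": 0, "tz": 0, "ax": 0, "ay": 0, "az": 0, "grip": 60}, {"tx": -40, "ty": 0, "tz": 0, "ax": 0, "ay": 0, "az": 0, "grip": 60}, {"tx": -39, "ty": 0, "tz": 0, "ax": 0, "ay": 0, "az": 0, "grip": 60}, {"tx": 0, "ty": 0, "tz": 0, "ax": 0, "ay": 0, "az": 0, "grip": 60}, {"tx": 0, "ty": 0, "tz": 0, "ax": 0, "ay": 0, "az": 0, "grip": 60}])

```text
t: 14.2
tool_pos: [0.6238, -0.1187, 0.1078]
orientation: [-2.011, -2.413, -0.0]
force: [0.5, 0.0, -1.1]
opening: 0.0711
```

```bash
cat > look.py <<'E'
from ln import *
from go import delta
import sys
tag=sys.argv[1];lat,al=float(sys.argv[2]),float(sys.argv[3])
p=w(lat,al)/1000;delta([*p,.0465],10.46);print("tcp lat,along",lc(robot.read_state()["tool_pos"][:2]*1000))
c=robot.read_camera("wrist");cv2.imwrite(f"pics/w{tag}.png",c["frame"])
for k in(((95,80,50),(115,200,255)),((20,90,40),(38,255,255))):
  for b in blobs(mask(c["frame"],*k),1200):
    P=plane(c,b.reshape(-1,2),.07)[:,:2].astype(np.float32)*1000
    r=cv2.minAreaRect(P);print(lc(r[0]),np.round(r[1],1), "axis err",round(r[2]-10.46,1))
E
python3 look.py 8 -0.7 -231
```

```text
t 14.2 pos [ 623.8 -118.7  107.8] q [-0.27  0.29  1.49  0.    1.36 -0.45] F [ 0.5  0.  -1.1] open 71.1
y-axis yaw 10.37 z [-3.e-04  4.e-04 -1.e+00] x [-0.18   0.984  0.   ]
shift mm [-1.  -0.6 61.3]
turn az -0.0015 alt 3.1401 deg(world) 0.09
level ax,ay [-0.0002 -0.0005]
tcp lat,along [[-1.0e-01 -2.3e+02]]
[[  -3.3 -173.6]] [46.5 47.9] axis err -1.8
[[  -4.3 -110.9]] [47.7 48.8] axis err 1.2
[[   1.4 -229.9]] [49.3 50.1] axis err 0.5
```

View pics/w8.png

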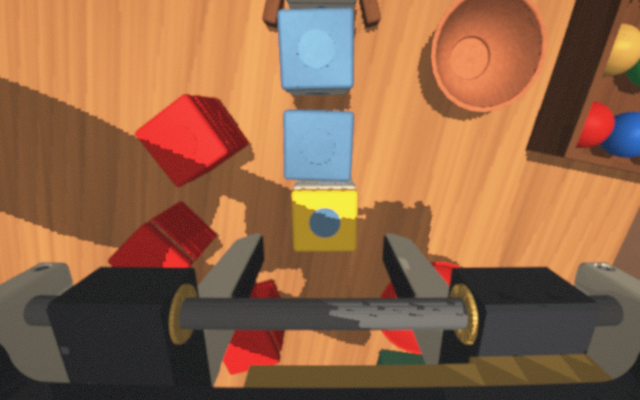

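```bash
python3 - <<'E'
from ln import *
c=robot.read_camera("wrist");s=robot.read_state()
def T(p,rv): M=np.eye(4);M[:3,:3]=Ro.from_rotvec(rv).as_matrix();M[:3,3]=p;return M
Cw=np.eye(4);Cw[:3,:3]=c["R"];Cw[:3,3]=c["t"]
X=Cw@T(s["tool_pos"],s["orientation"])   # cam from tool
def cam(pos,rv):
    M=X@np.linalg.inv(T(pos,rv));k=dict(c);k["R"]=M[:3,:3];k["t"]=M[:3,3];return k
import math
# orientations: yaw of y axis & level
def rv(yaw):
    y=np.array([np.cos(np.radians(yaw)),np.sin(np.radians(yaw)),0]);z=np.array([0,0,-1.]);x=np.cross(y,z);return Ro.from_matrix(np.c_[x,y,z]).as_rotvec()
for nm,pos,yaw in(("w5",[.6232,-.1197,.0466],10.49),("w6",[.6127,-.0621,.110],10.6),("w7",[.6136,-.0644,.0478],10.37),("w8",[.6238,-.1187,.1078],10.37)):
    f=cv2.imread(f"pics/{nm}.png");k=cam(pos,rv(yaw));print(nm)
    for col in(((95,80,50),(115,200,255)),((20,90,40),(38,255,255))):
      for b in blobs(mask(f,*col),1200):
        P=plane(k,b.reshape(-1,2),.07)[:,:2].astype(np.float32)*1000
        r=cv2.minAreaRect(P);print(lc(r[0]),np.round(r[1],1),round(r[2]-10.46,1))
t=robot.read_camera("top");cv2.imwrite("pics/t8.png",cv2.resize(t["frame"][150:260,200:480],(840,330),interpolation=cv2.INTER_CUBIC))
for col in(B,Y):
  for b in blobs(mask(t["frame"],*col)):
    if 305<cen(b)[0]<420 and 165<cen(b)[1]<210:
        P=plane(t,b.reshape(-1,2),.07)[:,:2].astype(np.float32)*1000
        r=cv2.minAreaRect(P);print("top",lc(r[0]),np.round(r[1],1),round(r[2]-10.46,1))
E
```

```text
w5
[[  -3.6 -174.2]] [47.1 48. ] -2.1
[[  -4.1 -119.5]] [48.2 33.5] -0.1
[[  -0.6 -230. ]] [50.8 51. ] -0.1
w6
[[  -3.7 -173. ]] [47.1 47.7] -1.8
[[ 227.1 -156.4]] [40.  32.3] -3.4
[[  -4.1 -110.7]] [46.8 47.8] 1.4
[[ -0.6 -51.8]] [48. 48.] -0.8
[[   1.4 -222.7]] [48.5 38.6] 0.1
w7
[[  -3.4 -172.3]] [47.5 48.8] -1.3
[[  -4.2 -110.9]] [47.2 48.1] 0.9
[[ -0.8 -61.3]] [47.8 30.1] -0.2
[[   1.  -240.6]] [48.9 31.8] -1.4
w8
[[  -3.3 -174.1]] [46.5 47.9] -1.8
[[  -4.3 -111.5]] [47.6 48.7] 1.2
[[   1.3 -230.5]] [49.3 50.1] 0.5
top [[ -1.  -51.9]] [47.8 46.9] -1.2
top [[  -5.2 -111.8]] [46.7 47.6] 1.7
top [[  -4.1 -168.3]] [47.  34.3] -3.0
```

View pics/t8.png

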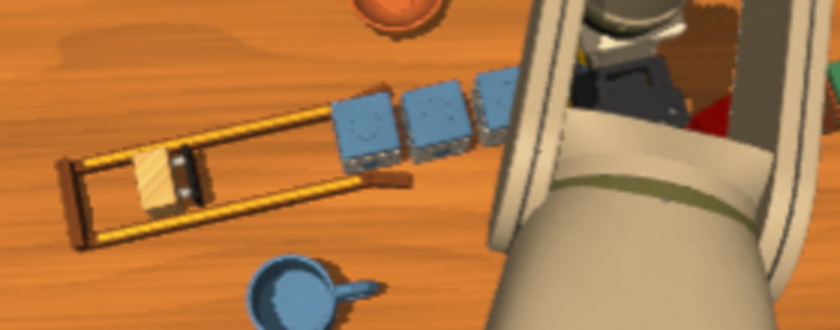

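Emit:
step_arm(targets=[{"tx": -1, "ty": 1.1, "tz": 20, "ax": 0, "ay": 0, "az": -0.0015, "grip": 60}, {"tx": 0, "ty": 0, "tz": 20, "ax": 0, "ay": 0, "az": 0, "grip": 60}, {"tx": 0, "ty": 0, "tz": 16, "ax": 0, "ay": 0, "az": 0, "grip": 60}, {"tx": 0, "ty": 0, "tz": 5, "ax": 0, "ay": 0, "az": 0, "grip": 60}, {"tx": 0, "ty": 0, "tz": 0, "ax": 0, "ay": 0, "az": 0, "grip": 60}, {"tx": 0, "ty": 0, "tz": 0, "ax": 0, "ay": 0, "az": 0, "grip": 160}, {"tx": 0, "ty": 0, "tz": 0, "ax": 0, "ay": 0, "az": 0, "grip": 200}, {"tx": 0, "ty": 0, "tz": 0, "ax": 0, "ay": 0, "az": 0, "grip": 200}, {"tx": 0, "ty": 0, "tz": 0, "ax": 0, "ay": 0, "az": 0, "grip": 200}, {"tx": 0, "ty": 0, "tz": 0, "ax": 0, "ay": 0, "az": 0, "grip": 200}, {"tx": 0, "ty": 0, "tz": 0, "ax": 0, "ay": 0, "az": 0, "grip": 200}, {"tx": 0, "ty": 0, "tz": 0, "ax": 0, "ay": 0, "az": 0, "grip": 200}], squeeze=30)

```text
t: 15.55
tool_pos: [0.6258, -0.119, 0.0481]
orientation: [2.007, 2.416, 0.001]
force: [-0.3, 0.7, 6.2]
opening: 0.0497
```

```bash
python3 look.py 9 -2.5 -231
```

```text
t 15.55 pos [ 625.8 -119.    48.1] q [-0.27  0.35  1.53 -0.    1.26 -0.45] F [-0.3  0.7  6.2] open 49.7
y-axis yaw 10.57 z [ 1.4e-03 -4.0e-04 -1.0e+00] x [-0.183  0.983 -0.001]
shift mm [-0.3 -4.3  1.6]
turn az 0.0019 alt -3.1397 deg(world) -0.11
level ax,ay [0.0013 0.0006]
tcp lat,along [[   1.8 -230.7]]
[[  -3.4 -173.7]] [47.3 48.3] axis err -2.0
[[  -4.1 -118.4]] [47.8 34.5] axis err 0.6
[[   2.2 -229. ]] [50.5 50.7] axis err 0.1
```

Emit:
step_arm(targets=[{"tx": 0, "ty": 0, "tz": -1, "ax": 0, "ay": 0, "az": 0, "grip": 200}, {"tx": 0, "ty": -2, "tz": -0.8, "ax": 0, "ay": 0, "az": 0, "grip": 200}, {"tx": 0, "ty": -2, "tz": 0, "ax": 0, "ay": 0, "az": 0, "grip": 200}, {"tx": 3, "ty": 0, "tz": 0, "ax": 0, "ay": 0, "az": 0, "grip": 200}, {"tx": 3, "ty": 0, "tz": 0, "ax": 0, "ay": 0, "az": 0, "grip": 200}, {"tx": 3, "ty": 0, "tz": 0, "ax": 0, "ay": 0, "az": 0, "grip": 200}, {"tx": 3, "ty": 0, "tz": 0, "ax": 0, "ay": 0, "az": 0, "grip": 200}, {"tx": 3, "ty": 0, "tz": 0, "ax": 0, "ay": 0, "az": 0, "grip": 200}, {"tx": 3, "ty": 0, "tz": 0, "ax": 0, "ay": 0, "az": 0, "grip": 200}, {"tx": 0, "ty": 0, "tz": 0, "ax": 0, "ay": 0, "az": 0, "grip": 200}])

```text
t: 16.6
tool_pos: [0.6179, -0.1013, 0.0489]
orientation: [-2.007, -2.417, -0.0]
force: [-0.0, 1.0, -0.6]
opening: 0.0494
```

```bash
python3 look.py 10 -2 -200
```

```text
t 16.6 pos [ 617.9 -101.3   48.9] q [-0.24  0.32  1.56  0.    1.26 -0.43] F [-0.   1.  -0.6] open 49.4
y-axis yaw 10.6 z [-0.e+00  2.e-04 -1.e+00] x [-0.184  0.983  0.   ]
shift mm [11.8  0.8  2.4]
turn az 0.0024 alt -3.1392 deg(world) -0.14
level ax,ay [-0.     -0.0002]
tcp lat,along [[  -2.7 -211.8]]
[[  -3.6 -161.4]] [47.4 47.4] axis err 0.1
[[  -4.1 -110.6]] [47.6 48.9] axis err 2.1
[[  -2.4 -211.5]] [50.8 50. ] axis err 0.9
```

View pics/w10.png

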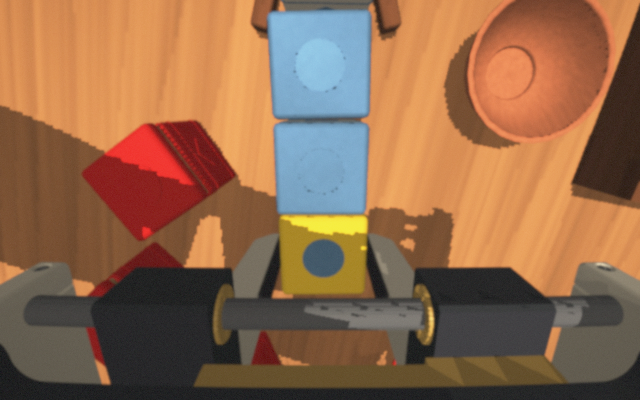

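Emit:
step_arm(targets=[{"tx": 3, "ty": 0.3, "tz": 0.6, "ax": 0, "ay": 0, "az": 0.002, "grip": 200}, {"tx": 3, "ty": 0.3, "tz": 0, "ax": 0, "ay": 0, "az": 0, "grip": 200}, {"tx": 3, "ty": 0.2, "tz": 0, "ax": 0, "ay": 0, "az": 0, "grip": 200}, {"tx": 3, "ty": 0, "tz": 0, "ax": 0, "ay": 0, "az": 0, "grip": 200}, {"tx": 3, "ty": 0, "tz": 0, "ax": 0, "ay": 0, "az": 0, "grip": 200}, {"tx": 3, "ty": 0, "tz": 0, "ax": 0, "ay": 0, "az": 0, "grip": 200}, {"tx": 3, "ty": 0, "tz": 0, "ax": 0, "ay": 0, "az": 0, "grip": 200}, {"tx": 3, "ty": 0, "tz": 0, "ax": 0, "ay": 0, "az": 0, "grip": 200}, {"tx": 0, "ty": 0, "tz": 0, "ax": 0, "ay": 0, "az": 0, "grip": 200}])

```text
t: 17.55
tool_pos: [0.6143, -0.0775, 0.0483]
orientation: [-2.009, -2.415, -0.0]
force: [-0.1, 0.3, -2.4]
opening: 0.0498
```

```bash
python3 look.py 11 -1 -170
```

```text
t 17.55 pos [614.3 -77.5  48.3] q [-0.21  0.3   1.58  0.    1.25 -0.39] F [-0.1  0.3 -2.4] open 49.8
y-axis yaw 10.48 z [-2.e-04  4.e-04 -1.e+00] x [-0.182  0.983  0.   ]
shift mm [17.7  1.   1.8]
turn az 0.0003 alt -3.1413 deg(world) -0.02
level ax,ay [-0.0001 -0.0004]
tcp lat,along [[  -2.  -187.7]]
[[  -3.  -109.8]] [ 49.7 103.6] axis err -0.7
[[  -1.5 -187.3]] [50.7 49.7] axis err 0.0
```

View pics/w11.png

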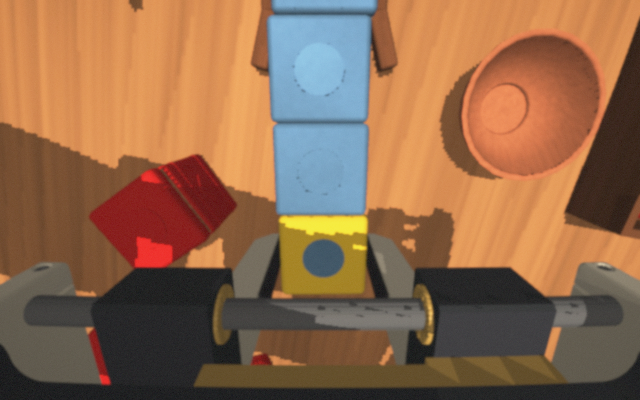

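Emit:
step_arm(targets=[{"tx": 4, "ty": 0.2, "tz": 0.4, "ax": 0, "ay": 0, "az": 0, "grip": 200}, {"tx": 4, "ty": 0.2, "tz": 0, "ax": 0, "ay": 0, "az": 0, "grip": 200}, {"tx": 4, "ty": 0.2, "tz": 0, "ax": 0, "ay": 0, "az": 0, "grip": 200}, {"tx": 4, "ty": 0.2, "tz": 0, "ax": 0, "ay": 0, "az": 0, "grip": 200}, {"tx": 4, "ty": 0.2, "tz": 0, "ax": 0, "ay": 0, "az": 0, "grip": 200}, {"tx": 4, "ty": 0, "tz": 0, "ax": 0, "ay": 0, "az": 0, "grip": 200}, {"tx": 4, "ty": 0, "tz": 0, "ax": 0, "ay": 0, "az": 0, "grip": 200}, {"tx": 4, "ty": 0, "tz": 0, "ax": 0, "ay": 0, "az": 0, "grip": 200}, {"tx": 4, "ty": 0, "tz": 0, "ax": 0, "ay": 0, "az": 0, "grip": 200}, {"tx": 4, "ty": 0, "tz": 0, "ax": 0, "ay": 0, "az": 0, "grip": 200}, {"tx": 0, "ty": 0, "tz": 0, "ax": 0, "ay": 0, "az": 0, "grip": 200}])

```text
t: 18.7
tool_pos: [0.6082, -0.0379, 0.0482]
orientation: [-2.009, -2.415, -0.001]
force: [0.2, -2.0, 4.8]
opening: 0.0498
```

```bash
python3 look.py 12 -0.5 -100
```

```text
t 18.7 pos [608.2 -37.9  48.2] q [-0.15  0.28  1.61  0.    1.25 -0.33] F [ 0.2 -2.   4.8] open 49.8
y-axis yaw 10.48 z [ 3.e-04  4.e-04 -1.e+00] x [-0.182  0.983  0.   ]
shift mm [47.7  0.3  1.7]
turn az 0.0004 alt -3.1412 deg(world) -0.02
level ax,ay [ 0.0004 -0.0003]
tcp lat,along [[  -0.8 -147.7]]
[[ -1.7 -69.8]] [ 49.2 103.5] axis err -0.8
[[-110.1  -27. ]] [33.2 20.8] axis err -2.0
[[  -0.4 -147.1]] [50.7 49.9] axis err 0.7
```

View pics/w12.png

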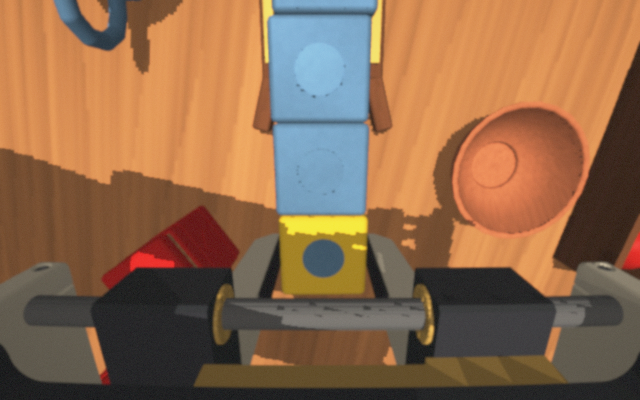

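Emit:
step_arm(targets=[{"tx": 4, "ty": 0.1, "tz": -0.2, "ax": 0, "ay": 0, "az": 0, "grip": 200}, {"tx": 4, "ty": 0.1, "tz": 0, "ax": 0, "ay": 0, "az": 0, "grip": 200}, {"tx": 4, "ty": 0.1, "tz": 0, "ax": 0, "ay": 0, "az": 0, "grip": 200}, {"tx": 4, "ty": 0, "tz": 0, "ax": 0, "ay": 0, "az": 0, "grip": 200}, {"tx": 4, "ty": 0, "tz": 0, "ax": 0, "ay": 0, "az": 0, "grip": 200}, {"tx": 4, "ty": 0, "tz": 0, "ax": 0, "ay": 0, "az": 0, "grip": 200}, {"tx": 4, "ty": 0, "tz": 0, "ax": 0, "ay": 0, "az": 0, "grip": 200}, {"tx": 4, "ty": 0, "tz": 0, "ax": 0, "ay": 0, "az": 0, "grip": 200}, {"tx": 4, "ty": 0, "tz": 0, "ax": 0, "ay": 0, "az": 0, "grip": 200}, {"tx": 4, "ty": 0, "tz": 0, "ax": 0, "ay": 0, "az": 0, "grip": 200}, {"tx": 4, "ty": 0, "tz": 0, "ax": 0, "ay": 0, "az": 0, "grip": 200}, {"tx": 4, "ty": 0, "tz": 0, "ax": 0, "ay": 0, "az": 0, "grip": 200}, {"tx": 0, "ty": 0, "tz": 0, "ax": 0, "ay": 0, "az": 0, "grip": 200}])

```text
t: 20.05
tool_pos: [0.5996, 0.0097, 0.0482]
orientation: [-2.009, -2.415, -0.001]
force: [-1.0, -1.6, 6.2]
opening: 0.0492
```

```bash
python3 look.py 13 -0.5 -80; python3 - <<'E'
from h import *
t=robot.read_camera("top");cv2.imwrite("pics/t13.png",cv2.resize(t["frame"][150:260,200:480],(840,330),interpolation=cv2.INTER_CUBIC))
E
```

```text
t 20.05 pos [599.6   9.7  48.2] q [-0.07  0.26  1.64  0.    1.24 -0.25] F [-1.  -1.6  6.2] open 49.2
y-axis yaw 10.48 z [-1.e-04  7.e-04 -1.e+00] x [-0.182  0.983  0.001]
shift mm [19.4  0.1  1.7]
turn az 0.0004 alt -3.1412 deg(world) -0.02
level ax,ay [ 0.0001 -0.0007]
tcp lat,along [[ -0.6 -99.4]]
[[ -1.1 -21.5]] [ 49.5 102.9] axis err -0.0
[[-112.3    1.7]] [92.6 60.7] axis err -2.1
[[ -0.2 -98.9]] [50.8 49.6] axis err 0.0
```

View pics/w13.png

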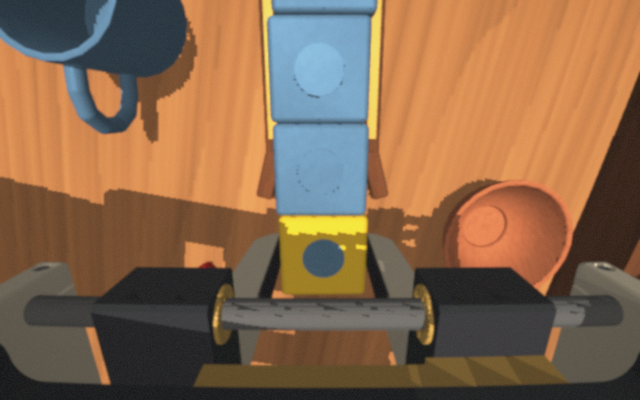

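View pics/t13.png

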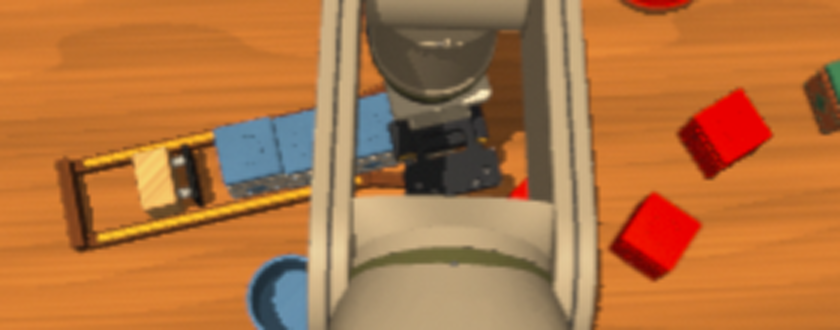

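Emit:
step_arm(targets=[{"tx": 2.5, "ty": 0, "tz": -0.5, "ax": 0, "ay": 0, "az": 0, "grip": 200}, {"tx": 2.5, "ty": 0, "tz": 0, "ax": 0, "ay": 0, "az": 0, "grip": 200}, {"tx": 2.5, "ty": 0, "tz": 0, "ax": 0, "ay": 0, "az": 0, "grip": 200}, {"tx": 2.5, "ty": 0, "tz": 0, "ax": 0, "ay": 0, "az": 0, "grip": 200}, {"tx": 2, "ty": 0, "tz": 0, "ax": 0, "ay": 0, "az": 0, "grip": 200}, {"tx": 0, "ty": 0, "tz": 0, "ax": 0, "ay": 0, "az": 0, "grip": 200}, {"tx": 0, "ty": 0, "tz": 0, "ax": 0, "ay": 0, "az": 0, "grip": 200}])

```text
t: 20.85
tool_pos: [0.5971, 0.0211, 0.0482]
orientation: [-2.009, -2.414, -0.0]
force: [-0.6, -0.8, -0.4]
opening: 0.05
```

```bash
cat > f.py <<'E'
from ln import *
s=robot.read_state();F=np.array(s["force"])
print("t",s["t"],"lat/along",lc(s["tool_pos"][:2]*1000),"F along",round(F[:2]@d,2),"lat",round(F[:2]@n,2),"z",round(F[2],2),"T",np.round(s["wrist_torque"],2),"open",s["opening"])
E
python3 f.py
```

```text
t 20.85 lat/along [[ -1.  -87.7]] F along -0.66 lat -0.69 z -0.45 T [-0.15 -0.22 -0.01] open 0.04995582702962912
```

Next I'll step forward 1 mm at a time and watch the force.

Emit:
step_arm(targets=[{"tx": 1, "ty": 0, "tz": 0, "ax": 0, "ay": 0, "az": 0, "grip": 200}, {"tx": 1, "ty": 0, "tz": 0, "ax": 0, "ay": 0, "az": 0, "grip": 200}, {"tx": 1, "ty": 0, "tz": 0, "ax": 0, "ay": 0, "az": 0, "grip": 200}, {"tx": 1, "ty": 0, "tz": 0, "ax": 0, "ay": 0, "az": 0, "grip": 200}, {"tx": 0, "ty": 0, "tz": 0, "ax": 0, "ay": 0, "az": 0, "grip": 200}, {"tx": 0, "ty": 0, "tz": 0, "ax": 0, "ay": 0, "az": 0, "grip": 200}])

```text
t: 21.45
tool_pos: [0.5966, 0.0247, 0.0485]
orientation: [-2.009, -2.414, 0.0]
force: [-0.3, -1.0, -2.2]
opening: 0.0497
```

```bash
python3 f.py
```

```text
t 21.45 lat/along [[ -0.8 -84. ]] F along -0.93 lat -0.43 z -2.21 T [-0.07 -0.07 -0.02] open 0.04969900626116663
```

Emit:
step_arm(targets=[{"tx": 1, "ty": 0, "tz": 0, "ax": 0, "ay": 0, "az": 0, "grip": 200}, {"tx": 1, "ty": 0, "tz": 0, "ax": 0, "ay": 0, "az": 0, "grip": 200}, {"tx": 1, "ty": 0, "tz": 0, "ax": 0, "ay": 0, "az": 0, "grip": 200}, {"tx": 0, "ty": 0, "tz": 0, "ax": 0, "ay": 0, "az": 0, "grip": 200}, {"tx": 0, "ty": 0, "tz": 0, "ax": 0, "ay": 0, "az": 0, "grip": 200}])

```text
t: 21.95
tool_pos: [0.5962, 0.0275, 0.0486]
orientation: [-2.01, -2.415, -0.0]
force: [0.4, -0.6, -2.0]
opening: 0.0494
```

```bash
python3 f.py
```

```text
t 21.95 lat/along [[ -0.7 -81.2]] F along -0.64 lat 0.31 z -1.99 T [-0.17 -0.09 -0.05] open 0.04935068885234756
```

Emit:
step_arm(targets=[{"tx": 1, "ty": 0, "tz": 0, "ax": 0, "ay": 0, "az": 0, "grip": 200}, {"tx": 1, "ty": 0, "tz": 0, "ax": 0, "ay": 0, "az": 0, "grip": 200}, {"tx": 1, "ty": 0, "tz": 0, "ax": 0, "ay": 0, "az": 0, "grip": 200}, {"tx": 0, "ty": 0, "tz": 0, "ax": 0, "ay": 0, "az": 0, "grip": 200}, {"tx": 0, "ty": 0, "tz": 0, "ax": 0, "ay": 0, "az": 0, "grip": 200}])

```text
t: 22.45
tool_pos: [0.5957, 0.0305, 0.0486]
orientation: [-2.01, -2.415, -0.0]
force: [0.2, -0.7, -1.3]
opening: 0.0494
```

```bash
python3 f.py;python3 - <<'E'
from h import *
t=robot.read_camera("top");cv2.imwrite("pics/t14.png",cv2.resize(t["frame"][170:250,210:330],(780,520),interpolation=cv2.INTER_CUBIC))
E
```

```text
t 22.45 lat/along [[ -0.7 -78.1]] F along -0.72 lat 0.12 z -1.28 T [-0.2  -0.16  0.04] open 0.049400705605521955
```

View pics/t14.png

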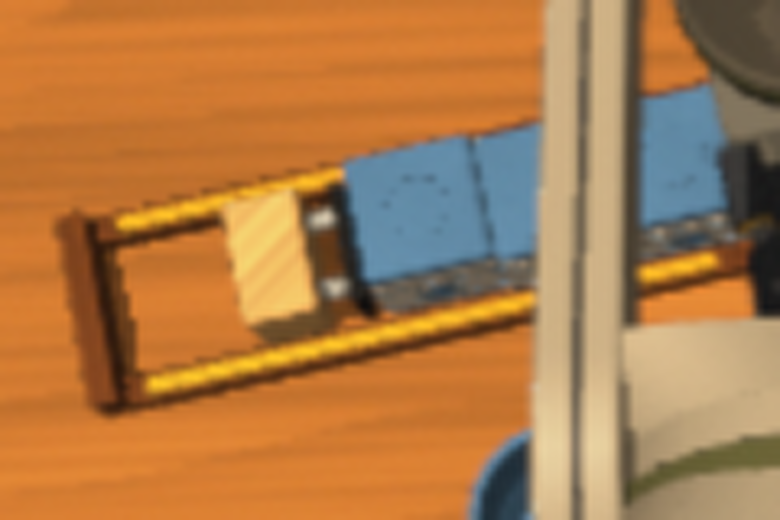

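The lead jar's front edge, near (350,210) in the crop, is almost at the black plate. I'll keep going in small steps.

Emit:
step_arm(targets=[{"tx": 1, "ty": 0, "tz": 0, "ax": 0, "ay": 0, "az": 0, "grip": 200}, {"tx": 1, "ty": 0, "tz": 0, "ax": 0, "ay": 0, "az": 0, "grip": 200}, {"tx": 0, "ty": 0, "tz": 0, "ax": 0, "ay": 0, "az": 0, "grip": 200}, {"tx": 0, "ty": 0, "tz": 0, "ax": 0, "ay": 0, "az": 0, "grip": 200}])

```text
t: 22.9
tool_pos: [0.5954, 0.0324, 0.0487]
orientation: [-2.01, -2.415, -0.0]
force: [-0.0, -0.5, -1.9]
opening: 0.0491
```

```bash
python3 f.py
```

```text
t 22.9 lat/along [[ -0.7 -76.2]] F along -0.52 lat -0.1 z -1.87 T [-0.2  -0.14 -0.04] open 0.04911905949818373
```

Emit:
step_arm(targets=[{"tx": 1, "ty": 0, "tz": 0, "ax": 0, "ay": 0, "az": 0, "grip": 200}, {"tx": 1, "ty": 0, "tz": 0, "ax": 0, "ay": 0, "az": 0, "grip": 200}, {"tx": 0, "ty": 0, "tz": 0, "ax": 0, "ay": 0, "az": 0, "grip": 200}, {"tx": 0, "ty": 0, "tz": 0, "ax": 0, "ay": 0, "az": 0, "grip": 200}])

```text
t: 23.3
tool_pos: [0.595, 0.0342, 0.0487]
orientation: [2.01, 2.415, -0.0]
force: [0.3, -2.2, -1.2]
opening: 0.0499
```

```bash
python3 f.py
```

```text
t 23.3 lat/along [[ -0.6 -74.4]] F along -2.21 lat -0.11 z -1.25 T [-0.44 -0.18  0.06] open 0.04985716490530561
```

Emit:
step_arm(targets=[{"tx": 1, "ty": 0, "tz": 0, "ax": 0, "ay": 0, "az": 0, "grip": 200}, {"tx": 1, "ty": 0, "tz": 0, "ax": 0, "ay": 0, "az": 0, "grip": 200}, {"tx": 0, "ty": 0, "tz": 0, "ax": 0, "ay": 0, "az": 0, "grip": 200}, {"tx": 0, "ty": 0, "tz": 0, "ax": 0, "ay": 0, "az": 0, "grip": 200}])

```text
t: 23.7
tool_pos: [0.5948, 0.0356, 0.0488]
orientation: [2.009, 2.414, -0.001]
force: [1.0, -4.0, -1.2]
opening: 0.0495
```

```bash
python3 f.py
```

```text
t 23.7 lat/along [[ -0.6 -72.9]] F along -4.12 lat 0.23 z -1.24 T [-0.97 -0.24  0.01] open 0.04948124298709205
```

Emit:
step_arm(targets=[{"tx": 1, "ty": 0, "tz": 0, "ax": 0, "ay": 0, "az": 0, "grip": 200}, {"tx": 1, "ty": 0, "tz": 0, "ax": 0, "ay": 0, "az": 0, "grip": 200}, {"tx": 0, "ty": 0, "tz": 0, "ax": 0, "ay": 0, "az": 0, "grip": 200}, {"tx": 0, "ty": 0, "tz": 0, "ax": 0, "ay": 0, "az": 0, "grip": 200}])

```text
t: 24.1
tool_pos: [0.5947, 0.0369, 0.049]
orientation: [2.009, 2.413, -0.001]
force: [1.0, -7.9, -2.1]
opening: 0.0497
```

```bash
python3 f.py; python3 f.py;python3 look.py 15 -0.5 -70
```

```text
t 24.1 lat/along [[ -0.5 -71.6]] F along -7.93 lat -0.42 z -2.07 T [-1.47 -0.24  0.08] open 0.0497275155201878
t 24.1 lat/along [[ -0.5 -71.6]] F along -7.93 lat -0.42 z -2.07 T [-1.47 -0.24  0.08] open 0.0497275155201878
t 24.1 pos [594.7  36.9  49. ] q [-0.02  0.24  1.65 -0.    1.24 -0.2 ] F [ 1.  -7.9 -2.1] open 49.7
y-axis yaw 10.44 z [ 8.0e-04 -1.9e-03 -1.0e+00] x [-0.181  0.983 -0.002]
shift mm [1.7 0.  2.5]
turn az -0.0004 alt 3.1412 deg(world) 0.02
level ax,ay [0.0004 0.002 ]
tcp lat,along [[ -0.5 -71.6]]
[[-1.2  6.2]] [ 49.4 103.3] axis err -0.0
[[-118.5   31.6]] [84.3 93.5] axis err 49.4
[[ -0.1 -71.4]] [51.2 50.2] axis err 0.7
```

View pics/w15.png

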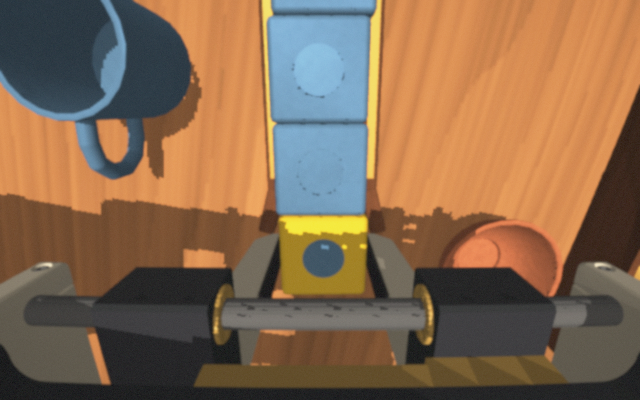

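Emit:
step_arm(targets=[{"tx": 0.6, "ty": 0, "tz": 0, "ax": 0, "ay": 0, "az": 0, "grip": 200}, {"tx": 0.5, "ty": 0, "tz": 0, "ax": 0, "ay": 0, "az": 0, "grip": 200}, {"tx": 0, "ty": 0, "tz": 0, "ax": 0, "ay": 0, "az": 0, "grip": 200}, {"tx": 0, "ty": 0, "tz": 0, "ax": 0, "ay": 0, "az": 0, "grip": 200}, {"tx": 0, "ty": 0, "tz": 0, "ax": 0, "ay": 0, "az": 0, "grip": 200}])

```text
t: 24.65
tool_pos: [0.5946, 0.0375, 0.0491]
orientation: [2.009, 2.412, -0.002]
force: [0.7, -9.4, -0.1]
opening: 0.0496
```

```bash
python3 f.py; for i in 1 2 3 4;do python3 -c "
from h import *
robot.read_camera('scene')"; python3 f.py;done
```

```text
t 24.65 lat/along [[ -0.5 -71.1]] F along -9.38 lat -1.05 z -0.08 T [-1.88 -0.24  0.13] open 0.049611065217601794
t 24.7 lat/along [[ -0.5 -71.1]] F along -10.01 lat -0.96 z 0.16 T [-1.93 -0.25  0.11] open 0.04929427123271456
t 24.75 lat/along [[ -0.5 -71.1]] F along -9.66 lat -0.7 z -1.13 T [-1.85 -0.24  0.12] open 0.04962320800006475
t 24.8 lat/along [[ -0.5 -71.1]] F along -10.71 lat -0.9 z -0.26 T [-1.79 -0.22  0.12] open 0.04961020778922425
t 24.85 lat/along [[ -0.5 -71.1]] F along -8.98 lat -1.18 z -0.5 T [-1.87 -0.27  0.09] open 0.049761908352387085
```

Emit:
step_arm(targets=[{"tx": 0.4, "ty": 0, "tz": 0, "ax": 0, "ay": 0, "az": 0, "grip": 200}, {"tx": 0, "ty": 0, "tz": 0, "ax": 0, "ay": 0, "az": 0, "grip": 200}, {"tx": 0, "ty": 0, "tz": 0, "ax": 0, "ay": 0, "az": 0, "grip": 200}, {"tx": 0, "ty": 0, "tz": 0, "ax": 0, "ay": 0, "az": 0, "grip": 200}, {"tx": 0, "ty": 0, "tz": 0, "ax": 0, "ay": 0, "az": 0, "grip": 200}, {"tx": 0, "ty": 0, "tz": 0, "ax": 0, "ay": 0, "az": 0, "grip": 200}, {"tx": 0, "ty": 0, "tz": 0, "ax": 0, "ay": 0, "az": 0, "grip": 200}, {"tx": 0, "ty": 0, "tz": 0, "ax": 0, "ay": 0, "az": 0, "grip": 200}, {"tx": 0, "ty": 0, "tz": 0, "ax": 0, "ay": 0, "az": 0, "grip": 200}, {"tx": 0, "ty": 0, "tz": 0, "ax": 0, "ay": 0, "az": 0, "grip": 200}, {"tx": 0, "ty": 0, "tz": 0, "ax": 0, "ay": 0, "az": 0, "grip": 200}, {"tx": 0, "ty": 0, "tz": 0, "ax": 0, "ay": 0, "az": 0, "grip": 200}, {"tx": 0, "ty": 0, "tz": 0, "ax": 0, "ay": 0, "az": 0, "grip": 200}, {"tx": 0, "ty": 0, "tz": 0, "ax": 0, "ay": 0, "az": 0, "grip": 200}, {"tx": 0, "ty": 0, "tz": 0, "ax": 0, "ay": 0, "az": 0, "grip": 200}, {"tx": 0, "ty": 0, "tz": 0, "ax": 0, "ay": 0, "az": 0, "grip": 200}])

```text
t: 26.45
tool_pos: [0.5945, 0.0377, 0.0491]
orientation: [2.009, 2.412, -0.002]
force: [0.8, -10.8, 0.0]
opening: 0.0497
```

```bash
python3 f.py; for i in 1 2 3 ;do python3 -c "
from h import *
robot.read_camera('scene')"; python3 f.py;done
```

```text
t 26.45 lat/along [[ -0.5 -70.9]] F along -10.72 lat -1.15 z 0.02 T [-1.99 -0.28  0.15] open 0.04971324932452504
t 26.5 lat/along [[ -0.5 -70.9]] F along -10.59 lat -0.12 z 0.11 T [-1.96 -0.23  0.08] open 0.050182874211551695
t 26.55 lat/along [[ -0.5 -70.9]] F along -10.87 lat -0.31 z -0.82 T [-1.99 -0.23  0.17] open 0.04962501265124871
t 26.6 lat/along [[ -0.5 -70.9]] F along -10.48 lat 0.18 z -0.64 T [-1.98 -0.22  0.1 ] open 0.050066286538555396
```

Emit:
step_arm(targets=[{"tx": -0.4, "ty": 0, "tz": 0, "ax": 0, "ay": 0, "az": 0, "grip": 200}, {"tx": -0.4, "ty": 0, "tz": 0, "ax": 0, "ay": 0, "az": 0, "grip": 200}, {"tx": -0.4, "ty": 0, "tz": 0, "ax": 0, "ay": 0, "az": 0, "grip": 200}, {"tx": -0.4, "ty": 0, "tz": 0, "ax": 0, "ay": 0, "az": 0, "grip": 200}, {"tx": -0.4, "ty": 0, "tz": 0, "ax": 0, "ay": 0, "az": 0, "grip": 200}, {"tx": -0.4, "ty": 0, "tz": 0, "ax": 0, "ay": 0, "az": 0, "grip": 200}, {"tx": -0.4, "ty": 0, "tz": 0, "ax": 0, "ay": 0, "az": 0, "grip": 200}, {"tx": 0, "ty": 0, "tz": 0, "ax": 0, "ay": 0, "az": 0, "grip": 200}, {"tx": 0, "ty": 0, "tz": 0, "ax": 0, "ay": 0, "az": 0, "grip": 200}])

```text
t: 27.5
tool_pos: [0.5947, 0.0362, 0.0488]
orientation: [2.009, 2.414, -0.001]
force: [0.6, -5.2, -1.6]
opening: 0.0495
```

```bash
python3 f.py; for i in 1 2 3 ;do python3 -c "
from h import *
robot.read_camera('scene')"; python3 f.py;done
```

```text
t 27.5 lat/along [[ -0.6 -72.3]] F along -5.21 lat -0.4 z -1.6 T [-1.09 -0.23  0.02] open 0.04953211683970418
t 27.55 lat/along [[ -0.6 -72.3]] F along -4.47 lat -0.17 z -1.05 T [-1.04 -0.23  0.07] open 0.04975564416606482
t 27.6 lat/along [[ -0.6 -72.3]] F along -6.29 lat 0.04 z -1.7 T [-1.04 -0.22  0.02] open 0.049669407957428136
t 27.65 lat/along [[ -0.6 -72.3]] F along -5.75 lat 0.21 z -1.11 T [-1.07 -0.2   0.01] open 0.050050180065731434
```

Emit:
step_arm(targets=[{"tx": -0.4, "ty": 0, "tz": 0, "ax": 0, "ay": 0, "az": 0, "grip": 200}, {"tx": -0.4, "ty": 0, "tz": 0, "ax": 0, "ay": 0, "az": 0, "grip": 200}, {"tx": -0.4, "ty": 0, "tz": 0, "ax": 0, "ay": 0, "az": 0, "grip": 200}, {"tx": -0.4, "ty": 0, "tz": 0, "ax": 0, "ay": 0, "az": 0, "grip": 200}, {"tx": 0, "ty": 0, "tz": 0.3, "ax": 0, "ay": 0, "az": 0, "grip": 200}, {"tx": 0, "ty": 0, "tz": 0.3, "ax": 0, "ay": 0, "az": 0, "grip": 200}, {"tx": 0, "ty": 0, "tz": 0, "ax": 0, "ay": 0, "az": 0, "grip": 200}, {"tx": 0, "ty": 0, "tz": 0, "ax": 0, "ay": 0, "az": 0, "grip": 200}])

```text
t: 28.45
tool_pos: [0.5949, 0.0355, 0.0482]
orientation: [2.01, 2.415, 0.0]
force: [-1.0, -3.1, 0.6]
opening: 0.0498
```

```bash
python3 f.py; for i in 1 2 3 ;do python3 -c "
from h import *
robot.read_camera('scene')"; python3 f.py;done
```

```text
t 28.45 lat/along [[ -0.6 -73.1]] F along -2.83 lat -1.55 z 0.64 T [-0.47 -0.11 -0.05] open 0.049806704545019044
t 28.5 lat/along [[ -0.6 -73.1]] F along -2.32 lat -0.74 z 0.39 T [-0.48 -0.09 -0.04] open 0.04944837499622859
t 28.55 lat/along [[ -0.5 -73.1]] F along -2.66 lat -0.28 z 0.26 T [-0.47 -0.15 -0.04] open 0.049778665372763826
t 28.6 lat/along [[ -0.5 -73.1]] F along -1.61 lat -1.01 z 1.04 T [-0.43 -0.04  0.  ] open 0.04967553424037336
```

Emit:
step_arm(targets=[{"tx": -0.3, "ty": 0, "tz": 0, "ax": 0, "ay": 0, "az": 0, "grip": 200}, {"tx": 0, "ty": 0, "tz": 0, "ax": 0, "ay": 0, "az": 0, "grip": 200}, {"tx": 0, "ty": 0, "tz": 0, "ax": 0, "ay": 0, "az": 0, "grip": 200}, {"tx": 0, "ty": 0, "tz": 0, "ax": 0, "ay": 0, "az": 0, "grip": 112}, {"tx": 0, "ty": 0, "tz": 0, "ax": 0, "ay": 0, "az": 0, "grip": 105}, {"tx": 0, "ty": 0, "tz": 0, "ax": 0, "ay": 0, "az": 0, "grip": 95}, {"tx": 0, "ty": 0, "tz": 0, "ax": 0, "ay": 0, "az": 0, "grip": 80}, {"tx": 0, "ty": 0, "tz": 0, "ax": 0, "ay": 0, "az": 0, "grip": 75}, {"tx": 0, "ty": 0, "tz": 0, "ax": 0, "ay": 0, "az": 0, "grip": 75}, {"tx": 0, "ty": 0, "tz": 0, "ax": 0, "ay": 0, "az": 0, "grip": 75}], squeeze=6)

```text
t: 29.6
tool_pos: [0.5948, 0.035, 0.048]
orientation: [-2.01, -2.415, -0.0]
force: [-0.3, -0.0, -1.0]
opening: 0.0657
```

```bash
python3 f.py; python3 look.py 16 0 -73
```

```text
t 29.6 lat/along [[ -0.7 -73.5]] F along 0.04 lat -0.32 z -0.99 T [-0.09 -0.15  0.02] open 0.0657032035520831
t 29.6 pos [594.8  35.   48. ] q [-0.03  0.25  1.65  0.    1.24 -0.21] F [-0.3 -0.  -1. ] open 65.7
y-axis yaw 10.46 z [-0.  0. -1.] x [-0.181  0.983  0.   ]
shift mm [0.5 0.7 1.5]
turn az -0.0001 alt 3.1415 deg(world) 0.0
level ax,ay [-0. -0.]
tcp lat,along [[ -0.7 -73.5]]
[[-1.1  4. ]] [ 49.6 103.3] axis err -0.0
[[-117.9   30.6]] [84.  92.2] axis err 49.5
[[ -0.5 -73.3]] [49.6 49.6] axis err 0.7
```

View pics/w16.png

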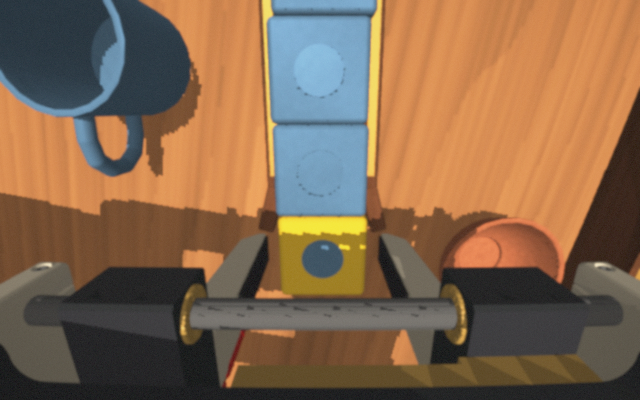

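The jaws are open and the tail is still closed up at (322,255), in line with third (321,168) and second (319,67). I'll lift straight up and back away.

Emit:
step_arm(targets=[{"tx": 0, "ty": 0, "tz": -10, "ax": 0, "ay": 0, "az": 0, "grip": 75}, {"tx": 0, "ty": 0, "tz": -20, "ax": 0, "ay": 0, "az": 0, "grip": 75}, {"tx": 0, "ty": 0, "tz": -30, "ax": 0, "ay": 0, "az": 0, "grip": 75}, {"tx": 0, "ty": 0, "tz": -35, "ax": 0, "ay": 0, "az": 0, "grip": 75}, {"tx": 0, "ty": 0, "tz": -35, "ax": 0, "ay": 0, "az": 0, "grip": 75}, {"tx": 0, "ty": 0, "tz": -30, "ax": 0, "ay": 0, "az": 0, "grip": 75}, {"tx": -30, "ty": -20, "tz": -10, "ax": 0, "ay": 0, "az": 0, "grip": 75}, {"tx": -30, "ty": -20, "tz": 0, "ax": 0, "ay": 0, "az": 0, "grip": 75}, {"tx": -30, "ty": -20, "tz": 0, "ax": 0, "ay": 0, "az": 0, "grip": 75}, {"tx": -30, "ty": -20, "tz": 0, "ax": 0, "ay": 0, "az": 0, "grip": 75}, {"tx": -30, "ty": -20, "tz": 0, "ax": 0, "ay": 0, "az": 0, "grip": 75}, {"tx": -30, "ty": -20, "tz": 0, "ax": 0, "ay": 0, "az": 0, "grip": 75}, {"tx": -30, "ty": -20, "tz": 0, "ax": 0, "ay": 0, "az": 0, "grip": 75}, {"tx": 0, "ty": 0, "tz": 0, "ax": 0, "ay": 0, "az": 0, "grip": 75}])

```text
t: 31.05
tool_pos: [0.4938, -0.2004, 0.219]
orientation: [2.014, 2.409, -0.002]
force: [0.1, -0.2, -1.1]
opening: 0.0657
```

```bash
python3 look.py 17 0 -73; python3 - <<'E'
from ln import *
t=robot.read_camera("top");s=robot.read_camera("scene")
a=cv2.resize(t["frame"][140:260,200:520],(800,300),interpolation=cv2.INTER_CUBIC)
b=cv2.resize(s["frame"][150:270,140:460],(800,300),interpolation=cv2.INTER_CUBIC)
cv2.imwrite("pics/fin.png",np.vstack([a,b]))
for col in(B,Y):
  for b in blobs(mask(t["frame"],*col)):
    if 260<cen(b)[0]<420 and 165<cen(b)[1]<225:
        P=plane(t,b.reshape(-1,2),.07)[:,:2].astype(np.float32)*1000
        r=cv2.minAreaRect(P);print("top",lc(r[0]),np.round(r[1],1),round(r[2]-10.46,1))
E
```

```text
t 31.05 pos [ 493.8 -200.4  219. ] q [-0.48 -0.06  1.66 -0.    1.54 -0.66] F [ 0.1 -0.2 -1.1] open 65.7
y-axis yaw 10.23 z [ 3.0e-04 -1.8e-03 -1.0e+00] x [-0.178  0.984 -0.002]
shift mm [214.6 141.9 172.2]
turn az -0.0041 alt 3.1375 deg(world) 0.23
level ax,ay [0.     0.0018]
tcp lat,along [[-142.8 -286.8]]
top [[-2.2 25.3]] [ 48.8 147.8] -0.9
top [[ -1.3 -76.5]] [50.1 49.8] 0.3
```

View pics/fin.png

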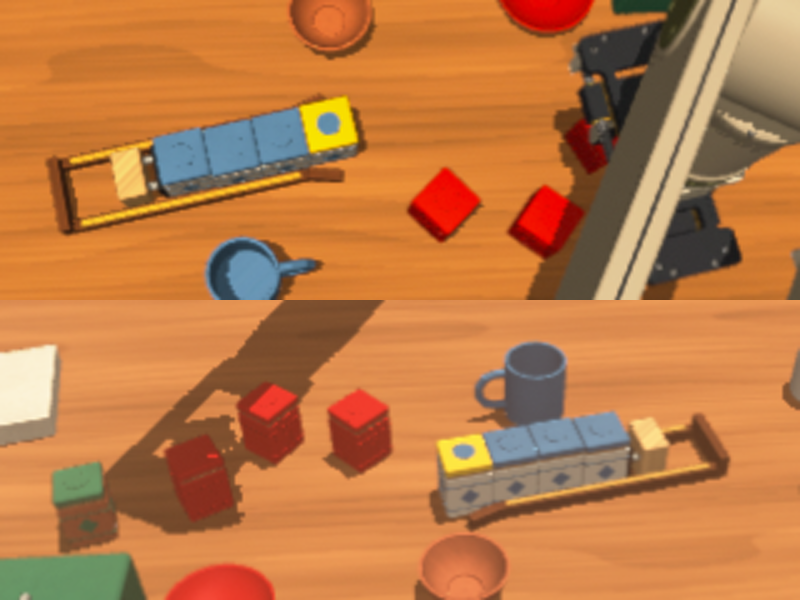

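View pics/w17.png

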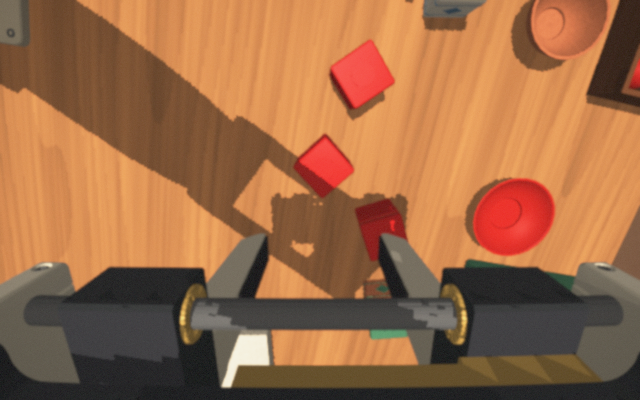

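The picture shows all four jars standing closed up against the cushion plate. The three blue lids form one block, and the yellow lid at crop (330,125) sits right behind them. The other wares are where they were, so I'm handing it in.

```bash
python3 -c "
from plant import robot
print(robot.close_job(), robot.read_state()['t'])"
```

```text
the job is handed in; nothing more can be done
the job is handed in; nothing more can be done
```

I stood the yellow-lidded jar in line behind the row, then slid all four jars along the lane to the cushion. I pressed at about 10.6 N (highest reading 10.9 N) and held still for about 1.7 s. I then eased back to about 2 N, opened the jaws and lifted clear at about 31 s.

**Last checks:** the pictures show all four jars standing, closed up and straight. The blue jars form one block 148 mm long, within about 1° of the lane direction. The yellow jar is square to them within about 1° and about 1 mm off their line. Nothing else in the views I checked had moved.

**What disagreed or failed:**
- **Straightening by hand:** I tried to square the second and third jars by closing the jaws on them, but this barely moved them. They lined up during the push instead.
- **Tail gap:** the top camera puts the yellow jar 101.8 mm behind the middle blue jar instead of 100 mm. That is within the camera's error, and the pictures show no gap.
- **Extra contact force:** gripping pressed the jars onto the table with up to about 6 N, so I raised the arm slightly.
- **Refused call:** one early move call was refused for missing keys, and nothing moved.

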